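# Nudge the slide carrier home against the reader's hidden stop

### The arm

A 7-joint arm with a two-finger parallel gripper is mounted at the origin on the work surface; the furniture and walls round the work are solid. World frame = base frame: x ahead of the robot, y to its left, z up, the work surface at z = 0. Lengths are in m, angles in rad, forces in N, time in s.
With the tool pointing down it reaches from about 0.4 to 0.85 m from the base axis. Payload 10.4 kg.
Tool frame: the origin (TCP) lies at the very end of the fingers, on their centre line; the grasp point (between the pads) lies behind it (arm.grasp_offset is the z of the grasp point in the tool frame, in m); z points along the fingers, x is the direction in which the jaws open and shut, and the axes are right-handed (so a half turn about z gives the same grasp; the last joint's range is limited). The gripper opens to 85 mm and grips with 20 to 120 N. Pads are 22 mm wide; open, the fingers measure 114 mm over their backs; the gripper's body (76 mm by 85 mm) begins 54 mm behind the grasp point. The pads swing forward as they close: fully open they stand 13 mm farther back than shut.
Start: joints at [-1.346, 0.332, -0.065, 1.46, 0.022, 1.35, -0.088], TCP at [0.153, 0.606, 0.231] pointing down, gripper open.
Joint ranges: [-2.6, 2.6], [-0.5, 2.12], [-1.47, 1.34], [0.16, 2.42], [-1.27, 4.41], [0.06, 2.06], [-2.6, 2.6]. Speed limits (rad/s): [2.22, 2.22, 2.79, 2.79, 3.14, 3.14, 3.14].

### API

Orientations are given as a unit quaternion [w, x, y, z].
In Python, from cell import arm gives the robot as it stands.
- The arm moves only by the tool play_rows, never from a script. Its argument "series" is a list of rows, each an object with "offset": the shift along the tool's x, y, z scaled (see below), a list of three; "delta_rot": the turn, a rotation vector about the tool's x, y, z scaled (see below), a list of three; "gripper": the closure, from -1 (fully open) to 1 (shut). In form: [{"offset": [tx, ty, tz], "delta_rot": [rx, ry, rz], "gripper": gripper}, ...]. A call has 1 to 12 rows; each row is the pose to reach, as a shift and turn from the pose commanded when the call began, along the tool's axes at that moment; what a row does not reach only later rows make up. The controller multiplies each number of a shift by 0.12 m and each number of a turn by 1.5 rad. A row lasts 1/10 s, in which the tool goes at most 50 mm and 8.59 degrees, less where a joint would pass 70% of its speed; a pose out of reach is approached as far as the arm can. A call with a number of a shift or a turn outside -1 to 1 is refused whole. A call with a gripper value outside its range is refused whole. The fingers move at their own pace and stop on an object; "force" is the grip in N (left out, the last holds). Time passes only in rows, so rows that repeat a pose let the fingers close. It gives the time, the measured TCP pose, the force and the opening at its end, in the units of the state.
- arm.sense(): the state, without advancing time (a new reading comes with each control period).
- arm.capture(name): name is "side" or "top"; returns a dict with "frame" (420x560x3 uint8, red, green, blue), "depth" (420x560 float32, m along the optical axis (not along the pixel's ray), 0 where there is no reading), "fx", "fy", "cx", "cy" (pixels), "dist_coeffs" ([k1, k2, p1, p2, k3] as OpenCV has them; the pictures are not rectified), "rvec" (rotation vector, rad) and "tvec" (3), from world to camera coordinates, as OpenCV has them. Camera axes: x right, y down, z forward; pixel columns grow to the right and rows downward; lengths in m; the calibration is good to about 2 mm. A picture is of the moment at which its call begins.
- arm.close_job(): hands the job in, once; it reports no verdict.
The state is a dict: "clock": time; "qpos": joint angles; "qd": joint speeds; "effort": joint torques, N m; "position": TCP position; "tool_rot": TCP orientation; "wrist_force": force on the tool from outside, world axes, zero at the start; "wrist_torque": the same for the moment, N m; "width": finger opening in m.
Only numpy, scipy, OpenCV 4.12 (cv2) and the standard library are available. Lean on these libraries where they do the work, as an engineer would, in place of code of your own. Each camera call takes 0.05 s, during which the arm holds its last target.

### The job

Pick up the steel post from its round mat and, with the post, nudge the slide carrier along its channel into the slide reader in short gentle pushes, drawing the post clear between pushes, until the carrier just rests against the spring-backed stop hidden under the hood, without driving hard against that stop. Then stand the post upright on its mat again and let go. Do not touch the carrier with the gripper, and leave the bottles and the objective beside the reader where they are.

Things in the scene. Friction and masses are not known exactly. Their poses are not given: they have to be found in the camera images.
- slide_reader: Slide reader, fixed to the desk: aluminium base plate 230 x 86 x 8 mm; origin at the centre of its underside, +x the direction in which the carrier goes in, z up. Local x -115 to 0 mm: open channel, floor 8 mm above the desk, 50 mm wide between two rails 9 mm thick, tops 19 mm above the desk. x 0 to +115 mm: closed white hood 86 mm wide, top 41 mm above the desk.
- channel_end (a point): Near end of the reader's channel, on its floor and centre line; open, no wall. Axes as the reader.
- hood_mouth (a point): Mouth of the hood (50 mm wide, 22 mm high), at the channel floor on the centre line; axes as the reader. Out of sight, 60 to 82 mm further in (where exactly is not known), a stop awaits the carrier's leading face, on a damped spring: no preload, 2.5 N per mm, added to the sliding drag. Over 12 N on the stop is too hard. When the push ends, drag keeps the carrier resting on the stop.
- carrier: Slide carrier, loose in the channel: steel bar 100 x 47 x 18 mm with a glass slide on top; origin at the centre of its underside, x along its length towards the hood, z up. Leading face at local x = +50 mm; 1.5 mm play to each rail. Mass 0.5 to 1 kg, coated, friction about 0.3: sliding drag steady, 1.2 to 4 N, not known beforehand. It must travel 30 to 60 mm; its tail ends up 18 to 40 mm outside the hood.
- carrier_tail (a point): Centre of the carrier's flat tail face (47 x 18 mm, brass patch), the face to push on, 9 mm above the channel floor; axes as the carrier.
- post: Tool: plain round steel post, 12.7 mm in diameter, 75 mm long, 75 g, standing upright on the round mat at the start; origin at the centre of its lower end, z along the post (up at the start).
- post_mat: Round flat rubber mat with a grey face, 64 mm in diameter, 3 mm thick, fixed to the desk to the left or right of the reader; origin at the centre of its underside; the post stands at about its centre.
- amber_vial: Bystander: small bottle with a black cap, 27 mm in diameter, 70 mm tall, standing on the desk on the other side of the reader from the mat; origin at the centre of its underside.
- oil_bottle: Bystander: small bottle with a red cap, 27 mm in diameter, 68 mm tall, standing on the desk beside the hood, left of it; origin at the centre of its underside.
- small_objective: Bystander: small white microscope objective, 29 mm in diameter, 41 mm tall, standing on the desk beside the hood, right of it; origin at the centre of its underside.
Mind the look-alikes: they are no part of the job. Of the things that look like the post_mat, take the one that is farthest to the robot's left at the start. What is meant by the carrier is not orange, and is the smaller of those in its own colour.

How it is judged:
By the outcome, as a careful person would: the job done as asked, in the order asked, and still so for the second after the job is handed in, with the robot touching nothing.
It also fails if it takes over 58 s, if anything falls off the work surface, if the arm or the gripper's body presses on something with over 40 N, if the wrist force passes 120 N, or if a joint passes its speed limit or range.

## Working session

There is one attempt and no reset: what is moved stays moved. The work goes in short steps, Python scripts to look and compute and a tool call to move; the robot and the scene stay as the last step left them, time stands still between calls to the robot, and variables do not carry over. Pictures are saved under pics/ and viewed, and the job is handed in when it is done.

Besides the shell and the picture viewer there is one more tool, called after "Call:" by a JSON object that holds its "api" and its "payload", one argument or row to a line. play_rows: Moves the arm, as the interface text tells. Shifts and turns lie within -1 to 1; 1 stands for 0.12 m of shift or 1.5 rad of turn. Its arguments: {"type":"object","properties":{"series":{"type":"array","items":{"type":"object","properties":{"offset":{"type":"array","items":{"type":"number","minimum":-1,"maximum":1}},"delta_rot":{"type":"array","items":{"type":"number","minimum":-1,"maximum":1}},"gripper":{"type":"number"}}}},"force":{"type":"number"}},"required":["series"]}

```bash
ls; mkdir -p pics
cat > h.py <<'E'
import numpy as np, cv2, pickle
from cell import arm
def grab(n,tag):
    c=arm.capture(n); pickle.dump(c,open(f'pics/{tag}.pkl','wb'))
    cv2.imwrite(f'pics/{tag}.png',c['frame'][:,:,::-1]); return c
def load(tag): return pickle.load(open(f'pics/{tag}.pkl','rb'))
def KD(c): return np.array([[c['fx'],0,c['cx']],[0,c['fy'],c['cy']],[0,0,1.]]),np.array(c['dist_coeffs'],float)
def ray(c,uv):
    K,D=KD(c); p=cv2.undistortPoints(np.array(uv,float).reshape(-1,1,2),K,D).reshape(-1,2)
    R,_=cv2.Rodrigues(np.array(c['rvec'],float)); t=np.array(c['tvec'],float).ravel()
    return -R.T@t,(np.c_[p,np.ones(len(p))]@R)
def onz(c,uv,z):
    o,d=ray(c,uv); s=(z-o[2])/d[:,2]; return o+d*s[:,None]
def bydepth(c,uv):
    o,d=ray(c,uv); uv=np.atleast_2d(uv).astype(int); z=c['depth'][uv[:,1],uv[:,0]]
    return o+d*z[:,None]
def proj(c,P):
    K,D=KD(c); return cv2.projectPoints(np.array(P,float).reshape(-1,3),np.array(c['rvec'],float),np.array(c['tvec'],float),K,D)[0].reshape(-1,2)
def cloud(c):
    h,w=c['depth'].shape; u,v=np.meshgrid(np.arange(w),np.arange(h))
    o,d=ray(c,np.c_[u.ravel(),v.ravel()]); return (o+d*c['depth'].ravel()[:,None]).reshape(h,w,3)
E
python3 - <<'E'
from h import *
s=arm.sense(); print(s, arm.grasp_offset)
for n in('top','side'):
    c=grab(n,n+'0'); R,_=cv2.Rodrigues(np.array(c['rvec'])); print(n,-R.T@np.array(c['tvec']).ravel(),R[2],c['fx'])
E
```

```text
pics
{'clock': 0.0, 'qpos': array([-1.34557872,  0.33287384, -0.06468245,  1.46092383,  0.02158553,
        1.34988366, -0.08851087]), 'qd': array([-0.00019924, -0.00077549,  0.00138419, -0.00099806, -0.00172972,
       -0.00033198,  0.00090578]), 'effort': array([ 4.91861974e-04, -6.25434852e+01,  4.95756743e-02, -3.91609776e+01,
        1.62681984e-02,  9.92848916e-03, -5.34416586e-06]), 'position': array([0.15322646, 0.60555221, 0.230523  ]), 'tool_rot': array([ 4.49554481e-04,  7.89081092e-01,  6.14288649e-01, -5.32615759e-04]), 'wrist_force': array([ 0.52743356,  0.27601352, -0.09745768]), 'wrist_torque': array([0.0254202 , 0.00996155, 0.00094931]), 'width': 0.0856720882775901} -0.0187
top [ 0.4509382  -0.23788212  1.00858933] [ 0.06249105  0.0127061  -0.99796464] 422.24842885133984
side [ 1.41264792 -0.67138447  0.68360017] [-0.75937501  0.38429206 -0.52504211] 500.4216898906089
```

View pics/top0.png

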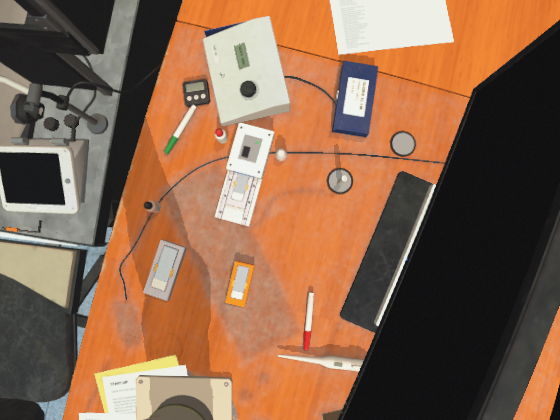

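View pics/side0.png

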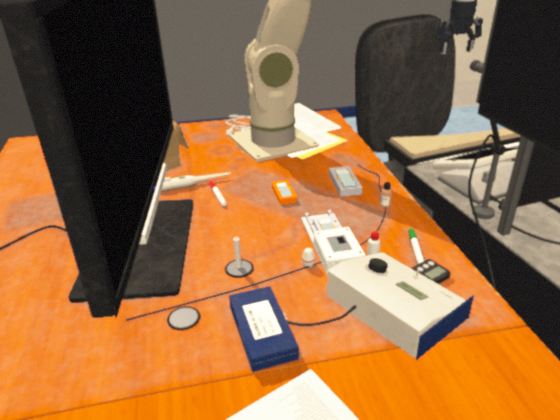

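The top view shows the reader at about (245,170), the post on its mat at (340,181), a second, decoy mat at (403,144), and grey and orange decoys lower left. I'll zoom in and measure.

Run:
```python
from h import *
c=load('top0'); im=c['frame'][:,:,::-1]
cv2.imwrite('pics/z1.png',cv2.resize(im[110:240,190:390],None,fx=4,fy=4,interpolation=cv2.INTER_CUBIC))
s=load('side0'); im=s['frame'][:,:,::-1]
cv2.imwrite('pics/z2.png',cv2.resize(im[170:300,210:410],None,fx=4,fy=4,interpolation=cv2.INTER_CUBIC))
for n,c,pts in(('top',c,[(340,181),(403,144),(345,178),(250,140),(240,198),(300,230),(380,250),(430,200),(470,250),(480,120),(245,60),(357,98),(220,135),(150,206),(281,155)]),('side',s,[(239,268),(184,318),(238,240),(130,100),(163,220),(120,240)])):
    print(n)
    for p,q in zip(pts,bydepth(c,pts)): print(p,q.round(3))
```

```text
top
(340, 181) [ 0.577 -0.365  0.055]
(403, 144) [ 0.676 -0.526  0.003]
(345, 178) [ 0.581 -0.373  0.078]
(250, 140) [ 0.674 -0.158  0.043]
(240, 198) [ 0.54  -0.135  0.03 ]
(300, 230) [ 0.467 -0.276  0.003]
(380, 250) [ 0.42  -0.464  0.016]
(430, 200) [ 0.527 -0.54   0.144]
(470, 250) [ 0.432 -0.503  0.414]
(480, 120) [ 0.669 -0.604  0.249]
(245, 60) [ 0.86  -0.146  0.064]
(357, 98) [ 0.451 -0.238  1.009]
(220, 135) [ 0.681 -0.091  0.064]
(150, 206) [0.518 0.065 0.069]
(281, 155) [ 0.64 -0.23  0.04]
side
(239, 268) [ 0.589 -0.37   0.005]
(184, 318) [ 0.681 -0.524  0.005]
(238, 240) [ 0.587 -0.367  0.078]
(130, 100) [ 0.449 -0.51   0.366]
(163, 220) [ 0.332 -0.466  0.016]
(120, 240) [ 0.676 -0.605  0.212]
```

View pics/z1.png

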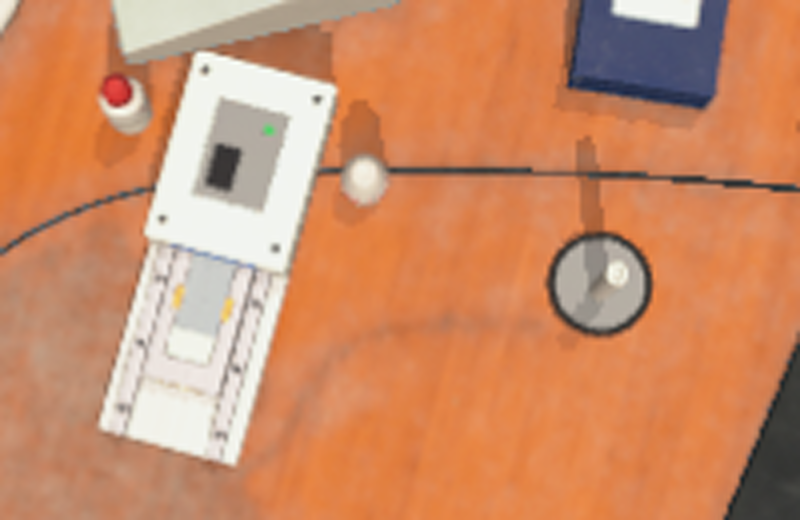

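View pics/z2.png

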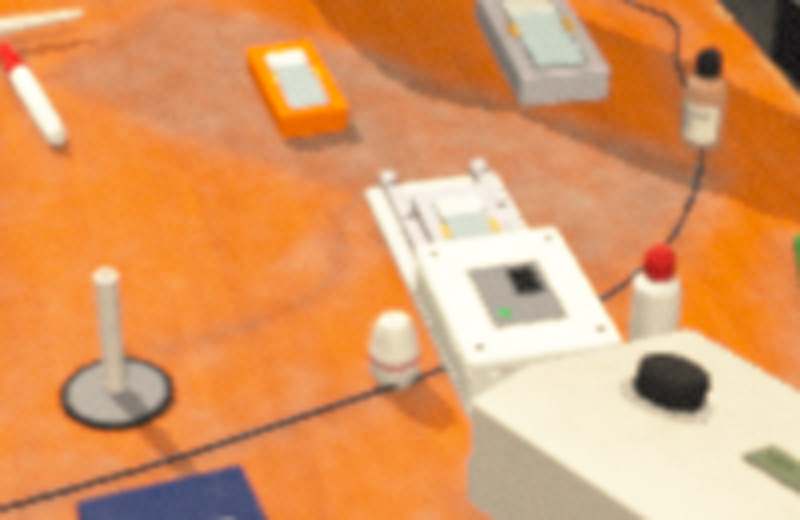

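The crops show the carrier in the channel with its tail edge near crop 1 (180,388), and the post standing slightly right of the mat centre. Next I'll measure the fits.

Run:
```python
from h import *
from scipy import ndimage
c=load('top0'); s=load('side0')
def rect(P):
    r=cv2.minAreaRect((P[:,:2]*1000).astype(np.float32)); return r
for n,cc in(('top',c),('side',s)):
    X=cloud(cc); z=X[...,2]; roi=(abs(X[...,0]-.66)<.09)&(abs(X[...,1]+.16)<.09)
    m=roi&(z>.036)&(z<.048); l,k=ndimage.label(m); sz=ndimage.sum(m,l,range(1,k+1)); m=l==(1+np.argmax(sz))
    m=ndimage.binary_opening(m,iterations=2)
    r=rect(X[m]); print(n,'hood',r,'z',np.median(z[m]), cv2.boxPoints(r).round(1).tolist())
    # desk level near
    d=(abs(X[...,0]-.55)<.03)&(abs(X[...,1]+.26)<.03); print('desk',np.median(z[d]))
    # post
    pm=(abs(X[...,0]-.585)<.03)&(abs(X[...,1]+.368)<.03)
    t=pm&(z>.07); print('posttop',t.sum(),X[t].mean(0),X[t][:,2].max())
    mm=pm&(z<.012); print('matz',np.median(z[mm]))
# mat: dark rim ellipse
hsv=cv2.cvtColor(c['frame'],cv2.COLOR_RGB2HSV)
for n,cc,box in(('top',c,(320,160,362,202)),('side',s,(218,250,260,282))):
    hsv=cv2.cvtColor(cc['frame'],cv2.COLOR_RGB2HSV); x0,y0,x1,y1=box
    m=np.zeros(hsv.shape[:2],np.uint8); m[y0:y1,x0:x1]=((hsv[...,1]<110)|(hsv[...,2]<80))[y0:y1,x0:x1]*255
    cs=cv2.findContours(m,cv2.RETR_EXTERNAL,cv2.CHAIN_APPROX_NONE)[0]; k=max(cs,key=cv2.contourArea)
    e=cv2.fitEllipse(cv2.convexHull(k) if n=='top' else k); print(n,'mat ellipse',e, onz(cc,[e[0]],.003))
# reader line rows: hand base corners at plate
pts=np.array([(100,432),(237,466),(148,235),(285,272),(197,52),(337,90)])/4+[190,110]-.375
print('base near corners z.008..019', onz(c,pts[:2],.019), 'hood',onz(c,pts[2:],.041))
pt=np.array([(146,380),(215,394)])/4+[190,110]-.375
print('tail top edge',onz(c,pt,.026))
# monitor nearest
X=cloud(c); q=X.reshape(-1,3); q=q[(q[:,0]>.1)&(q[:,0]<.8)&(q[:,1]<-.35)&(q[:,2]>.1)&(q[:,1]>-.9)]
for a in np.arange(.1,.8,.1):
    w=q[(q[:,0]>=a)&(q[:,0]<a+.1)]; 
    if len(w): print(a,w[:,1].max(),w[w[:,1].argmax()])
```

```text
top hood ((651.9054565429688, -156.43650817871094), (86.41954803466797, 117.20614624023438), 75.2142562866211) z 0.04127017056253174 [[584.2000122070312, -183.3000030517578], [697.5, -213.1999969482422], [719.5999755859375, -129.60000610351562], [606.2999877929688, -99.69999694824219]]
desk 0.0011781310173839543
posttop 30 [ 0.58040424 -0.36927288  0.07794808] 0.08266893944441611
matz 0.004009033041322052
side hood ((653.9450073242188, -155.96116638183594), (85.63681030273438, 118.93370819091797), 75.17018127441406) z 0.040715611207745805 [[585.5, -182.10000610351562], [700.5, -212.60000610351562], [722.4000244140625, -129.8000030517578], [607.4000244140625, -99.30000305175781]]
desk 0.0007086828082678576
posttop 33 [ 0.58322381 -0.36871591  0.07634476] 0.08168617809004808
matz 0.0034742860573637735
top mat ellipse ((339.5924377441406, 180.558349609375), (24.74933624267578, 25.48799705505371), 130.52784729003906) [[ 0.58547987 -0.3707424   0.003     ]]
side mat ellipse ((238.45223999023438, 265.1911315917969), (24.18002700805664, 25.176692962646484), 155.1262664794922) [[ 0.57617826 
[... 153 characters left out ...]
-0.10420359  0.041     ]
 [ 0.58645708 -0.1839486   0.041     ]
 [ 0.71627716 -0.13120577  0.041     ]
 [ 0.69356502 -0.21333111  0.041     ]]
tail top edge [[ 0.52470606 -0.1021775   0.026     ]
 [ 0.51666529 -0.14276087  0.026     ]]
0.1 -0.3582873360787795 [ 0.10032592 -0.35828734  0.15720236]
0.2 -0.4031869608640088 [ 0.2024494  -0.40318696  0.15962728]
0.30000000000000004 -0.43721108089611105 [ 0.30023304 -0.43721108  0.1225536 ]
0.4 -0.4800098832113467 [ 0.40032483 -0.48000988  0.12150022]
0.5 -0.5237297569470606 [ 0.50079905 -0.52372976  0.13531112]
0.6 -0.570932771746166 [ 0.60147846 -0.57093277  0.14118827]
0.7000000000000001 -0.6134148354820023 [ 0.70158948 -0.61341484  0.16229575]
```

Reader yaw comes out near -0.258 rad from both views, the hood is 86 mm wide with its top at 41 mm, and the tail sits about 79 mm before the mouth. All of these agree with the text. Next I'll check the travel path for obstacles.

Run:
```python
from h import *
A=[]
for t in('top0','side0'):
    X=cloud(load(t)); d=load(t)['depth']; q=X[(d>0)]; A.append(q)
q=np.vstack(A)
q=q[(q[:,2]>.09)&(q[:,2]<.9)&(q[:,0]>-.2)&(q[:,0]<1)&(abs(q[:,1])<1)]
g=np.round(q[:,:2]/.1).astype(int)
for k in np.unique(g,axis=0):
    w=q[(g==k).all(1)]
    if len(w)>20: print(k/10,len(w),w[:,2].min().round(2),w[:,2].max().round(2))
# mat via top, grey only
c=load('top0');hsv=cv2.cvtColor(c['frame'],cv2.COLOR_RGB2HSV)
for t,b in(('top0',(320,160,362,202)),('side0',(215,245,265,290))):
    c=load(t);hsv=cv2.cvtColor(c['frame'],cv2.COLOR_RGB2HSV);X=cloud(c)
    m=np.zeros(hsv.shape[:2],np.uint8);x0,y0,x1,y1=b
    m[y0:y1,x0:x1]=(((hsv[...,1]<120)|(hsv[...,2]<90))&(X[...,2]<.012))[y0:y1,x0:x1]*255
    k=max(cv2.findContours(m,cv2.RETR_EXTERNAL,cv2.CHAIN_APPROX_NONE)[0],key=cv2.contourArea).reshape(-1,2)
    P=onz(c,k,.003); print(t,cv2.minEnclosingCircle((P[:,:2]*1000).astype(np.float32)),P[:,:2].min(0),P[:,:2].max(0))
```

```text
[-0.2  0.6] 22 0.3 0.31
[-0.2  0.7] 42 0.3 0.31
[-0.1 -0.1] 108 0.18 0.3
[-0.1  0. ] 68 0.18 0.32
[-0.1  0.4] 1011 0.09 0.28
[-0.1  0.5] 1301 0.09 0.31
[-0.1  0.6] 1244 0.09 0.31
[-0.1  0.7] 1203 0.09 0.31
[-0.1  0.8] 507 0.09 0.3
[ 0.  -0.3] 104 0.09 0.14
[ 0.  -0.1] 584 0.09 0.32
[0. 0.] 560 0.12 0.45
[0.  0.4] 112 0.09 0.17
[0.  0.5] 262 0.09 0.18
[0.  0.6] 148 0.09 0.16
[0.  0.7] 62 0.09 0.15
[ 0.1 -0.4] 1417 0.09 0.49
[ 0.1 -0.3] 322 0.09 0.48
[ 0.1 -0.1] 497 0.09 0.32
[0.1 0. ] 4047 0.09 0.45
[0.1 0.1] 583 0.09 0.45
[0.1 0.5] 102 0.26 0.35
[0.1 0.6] 167 0.25 0.41
[ 0.2 -0.4] 5667 0.14 0.55
[0.2 0.5] 46 0.26 0.35
[0.2 0.6] 922 0.24 0.41
[0.2 0.7] 191 0.24 0.35
[ 0.3 -0.5] 7770 0.12 0.6
[ 0.3 -0.4] 7304 0.12 0.6
[ 0.4 -0.5] 15555 0.12 0.6
[ 0.5 -0.6] 754 0.15 0.56
[ 0.5 -0.5] 12153 0.12 0.6
[0.5 0.2] 164 0.09 0.1
[0.5 0.3] 579 0.09 0.11
[0.5 0.4] 301 0.09 0.1
[ 0.6 -0.6] 11303 0.12 0.57
[ 0.6 -0.5] 61 0.12 0.15
[0.6 0.2] 990 0.09 0.4
[0.6 0.3] 2342 0.09 0.14
[0.6 0.4] 1101 0.09 0.14
[ 0.7 -0.6] 12046 0.14 0.59
[0.7 0.1] 1318 0.16 0.54
[0.7 0.2] 1638 0.09 0.4
[0.7 0.3] 466 0.09 0.13
[0.7 0.4] 923 0.09 0.16
[ 0.8 -0.7] 8100 0.14 0.59
[ 0.8 -0.6] 4279 0.14 0.59
[0.8 0.1] 8403 0.09 0.54
[0.8 0.2] 4497 0.09 0.45
[0.8 0.3] 2214 0.09 0.35
[0.8 0.4] 600 0.09 0.17
[0.9 0. ] 957 0.33 0.51
[0.9 0.1] 3994 0.33 0.55
[0.9 0.4] 365 0.14 0.21
[1. 0.] 40 0.33 0.36
[1.  0.4] 172 0.14 0.21
top0 ((585.4124145507812, -370.38519287109375), 30.948667526245117) [ 0.55546765 -0.40065887] [ 0.61592619 -0.34047567]
side0 ((581.3848876953125, -368.62530517578125), 33.897247314453125) [ 0.54797134 -0.39822048] [ 0.61479845 -0.34015385]
```

Call:
{"api": "play_rows", "payload": {
  "series": [
    {"offset":[-0.78,0.93,0],"delta_rot":[0,0,0],"gripper":-1},
    {"offset":[-0.78,0.93,0],"delta_rot":[0,0,0],"gripper":-1},
    {"offset":[-0.78,0.93,0],"delta_rot":[0,0,0],"gripper":-1},
    {"offset":[-0.78,0.93,0],"delta_rot":[0,0,0],"gripper":-1},
    {"offset":[-0.78,0.93,0],"delta_rot":[0,0,0],"gripper":-1}
  ]
}}

```text
clock: 0.6
position: [0.2392, 0.4871, 0.2314]
tool_rot: [-0.0, 0.79, 0.613, 0.0]
wrist_force: [-0.5, 0.6, 0.5]
width: 0.0856
```

Call:
{"api": "play_rows", "payload": {
  "series": [
    {"offset":[-0.78,0.93,0],"delta_rot":[0,0,0],"gripper":-1},
    {"offset":[-0.78,0.93,0],"delta_rot":[0,0,0],"gripper":-1},
    {"offset":[-0.78,0.93,0],"delta_rot":[0,0,0],"gripper":-1},
    {"offset":[-0.78,0.93,0],"delta_rot":[0,0,0],"gripper":-1}
  ]
}}

```text
clock: 1.0
position: [0.3272, 0.3658, 0.2314]
tool_rot: [0.001, 0.791, 0.612, 0.0]
wrist_force: [0.3, 0.3, -0.3]
width: 0.0857
```

Call:
{"api": "play_rows", "payload": {
  "series": [
    {"offset":[-0.78,0.93,0],"delta_rot":[0,0,0],"gripper":-1},
    {"offset":[-0.78,0.93,0],"delta_rot":[0,0,0],"gripper":-1},
    {"offset":[-0.78,0.93,0],"delta_rot":[0,0,0],"gripper":-1},
    {"offset":[-0.78,0.93,0],"delta_rot":[0,0,0],"gripper":-1}
  ]
}}

```text
clock: 1.4
position: [0.412, 0.2475, 0.2314]
tool_rot: [0.001, 0.791, 0.612, 0.0]
wrist_force: [-0.2, 1.4, -0.1]
width: 0.0853
```

Call:
{"api": "play_rows", "payload": {
  "series": [
    {"offset":[-0.98,0.64,0],"delta_rot":[0,0,0],"gripper":-1},
    {"offset":[-0.98,0.64,0],"delta_rot":[0,0,0],"gripper":-1},
    {"offset":[-0.98,0.64,0],"delta_rot":[0,0,0],"gripper":-1},
    {"offset":[-0.98,0.64,0],"delta_rot":[0,0,0],"gripper":-1}
  ]
}}

```text
clock: 1.8
position: [0.4561, 0.115, 0.2315]
tool_rot: [0.001, 0.791, 0.612, 0.0]
wrist_force: [0.4, 0.4, 0.6]
width: 0.0856
```

Call:
{"api": "play_rows", "payload": {
  "series": [
    {"offset":[-0.98,0.64,0],"delta_rot":[0,0,0],"gripper":-1},
    {"offset":[-0.98,0.64,0],"delta_rot":[0,0,0],"gripper":-1},
    {"offset":[-0.98,0.64,0],"delta_rot":[0,0,0],"gripper":-1},
    {"offset":[-0.98,0.64,0],"delta_rot":[0,0,0],"gripper":-1}
  ]
}}

```text
clock: 2.2
position: [0.5014, -0.0178, 0.2314]
tool_rot: [0.001, 0.791, 0.612, -0.0]
wrist_force: [0.3, 0.2, -0.3]
width: 0.0854
```

Call:
{"api": "play_rows", "payload": {
  "series": [
    {"offset":[-0.98,0.64,0],"delta_rot":[0,0,0],"gripper":-1},
    {"offset":[-0.98,0.64,0],"delta_rot":[0,0,0],"gripper":-1},
    {"offset":[-0.98,0.64,0],"delta_rot":[0,0,0],"gripper":-1},
    {"offset":[-0.98,0.64,0],"delta_rot":[0,0,0],"gripper":-1}
  ]
}}

```text
clock: 2.6
position: [0.5467, -0.1503, 0.2308]
tool_rot: [0.001, 0.79, 0.613, -0.001]
wrist_force: [-0.5, 1.0, -0.2]
width: 0.0856
```

Call:
{"api": "play_rows", "payload": {
  "series": [
    {"offset":[-0.85,0.37,0],"delta_rot":[0,0,0.53],"gripper":-1},
    {"offset":[-0.85,0.37,0],"delta_rot":[0,0,0.53],"gripper":-1},
    {"offset":[-0.85,0.37,0],"delta_rot":[0,0,0.53],"gripper":-1},
    {"offset":[-0.85,0.37,0],"delta_rot":[0,0,0.53],"gripper":-1},
    {"offset":[-0.85,0.37,0],"delta_rot":[0,0,0.53],"gripper":-1},
    {"offset":[-0.85,0.37,0],"delta_rot":[0,0,0.53],"gripper":-1},
    {"offset":[-0.85,0.37,0],"delta_rot":[0,0,0.53],"gripper":-1}
  ]
}}

```text
clock: 3.3
position: [0.5652, -0.2537, 0.2304]
tool_rot: [-0.001, 0.965, 0.262, -0.0]
wrist_force: [-0.4, 0.7, -0.6]
width: 0.0856
```

Call:
{"api": "play_rows", "payload": {
  "series": [
    {"offset":[0,0,0],"delta_rot":[0,0,0.524],"gripper":-1},
    {"offset":[0,0,0],"delta_rot":[0,0,0.524],"gripper":-1},
    {"offset":[0,0,0],"delta_rot":[0,0,0.524],"gripper":-1},
    {"offset":[0,0,0],"delta_rot":[0,0,0.524],"gripper":-1},
    {"offset":[0,0,0],"delta_rot":[0,0,0.524],"gripper":-1},
    {"offset":[0,0,0],"delta_rot":[0,0,0.524],"gripper":-1},
    {"offset":[0,0,0],"delta_rot":[0,0,0.524],"gripper":-1}
  ]
}}

```text
clock: 4.0
position: [0.5647, -0.2548, 0.2307]
tool_rot: [-0.0, 0.992, -0.127, -0.0]
wrist_force: [0.7, 0.2, 0.3]
width: 0.0854
```

```bash
cat >> h.py <<'E'
from scipy.spatial.transform import Rotation as Ro
U=np.array([np.cos(-.258),np.sin(-.258)]);N=np.array([-U[1],U[0]])
def st():
    s=arm.sense(); q=s['tool_rot']; R=Ro.from_quat([q[1],q[2],q[3],q[0]]).as_matrix(); return s,R
def todo(P):
    s,R=st(); d=R.T@(np.array(P)-s['position']); print('pos',s['position'].round(4),'xaz',np.arctan2(R[1,0],R[0,0]).round(4),'z',R[:,2].round(4),'F',s['wrist_force'].round(2),'w',s['width'].round(4),'t',s['clock']); print('offset m',d.round(4),'scaled',(d/.12).round(3),'dyaw scaled',((np.arctan2(R[1,0],R[0,0])+.258)/1.5).round(3))
E
python3 - <<'E'
from h import *
todo([.582,-.369,.12]); print(arm.sense()['qpos'].round(3))
E
```

```text
Traceback (most recent call last):
  File "h.py", line 27, in todo
    s,R=st(); d=R.T@(np.array(P)-s['position']); print('pos',s['position'].round(4),'xaz',np.arctan2(R[1,0],R[0,0]).round(4),'z',R[:,2].round(4),'F',s['wrist_force'].round(2),'w',s['width'].round(4),'t',s['clock']); print('offset m',d.round(4),'scaled',(d/.12).round(3),'dyaw scaled',((np.arctan2(R[1,0],R[0,0])+.258)/1.5).round(3))
                                                                                                                                                                                   ^^^^^^^^^^^^^^^^
AttributeError: 'float' object has no attribute 'round'
```

Call:
{"api": "play_rows", "payload": {
  "series": [
    {"offset":[0.38,0.885,0.3],"delta_rot":[0,0,0],"gripper":-1},
    {"offset":[0.38,0.885,0.6],"delta_rot":[0,0,0],"gripper":-1},
    {"offset":[0.38,0.885,0.92],"delta_rot":[0,0,0],"gripper":-1},
    {"offset":[0.38,0.885,0.92],"delta_rot":[0,0,0],"gripper":-1},
    {"offset":[0.38,0.885,0.92],"delta_rot":[0,0,0],"gripper":-1}
  ]
}}

```text
clock: 4.5
position: [0.5798, -0.3703, 0.1178]
tool_rot: [-0.001, 0.992, -0.128, -0.002]
wrist_force: [0.3, 0.4, -0.2]
width: 0.0852
```

```bash
sed -i "s/s\['width'\].round(4)/round(float(s['width']),4)/" h.py
python3 - <<'E'
from h import *
todo([.582,-.369,.042]); print(arm.sense()['qpos'].round(3))
c=grab('side','s1'); im=c['frame'][:,:,::-1]
cv2.imwrite('pics/s1z.png',cv2.resize(im[130:300,170:370],None,fx=4,fy=3.5,interpolation=cv2.INTER_CUBIC))
E
```

```text
pos [ 0.5798 -0.3703  0.1178] xaz -0.2571 z [-0.0044  0.0025 -1.    ] F [ 0.29  0.38 -0.16] w 0.0852 t 4.5
offset m [ 0.0022 -0.0017  0.0758] scaled [ 0.018 -0.014  0.632] dyaw scaled 0.001
[-0.08   0.71   0.897  1.44  -0.563  1.266  0.613]
```

View pics/s1z.png

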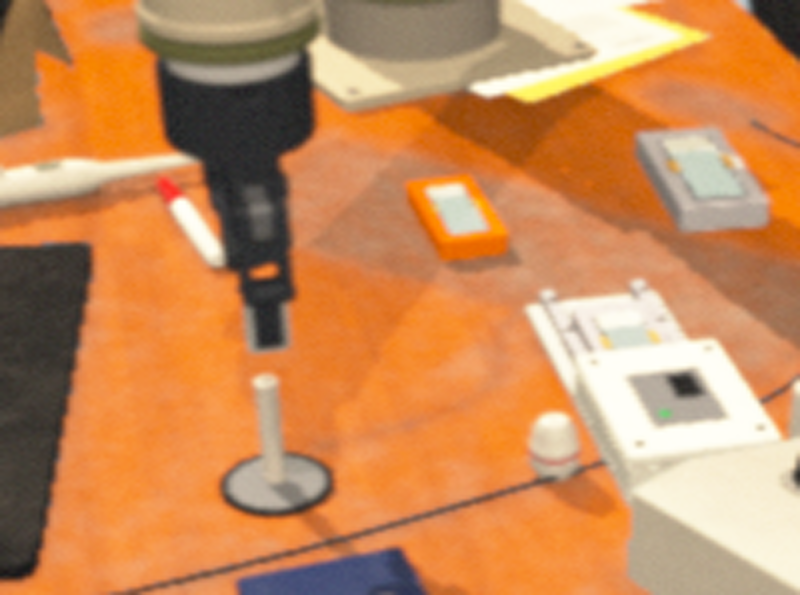

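The gripper is centred over the post in the side view (post top at crop (265,382)). Descending and gripping.

Call:
{"api": "play_rows", "payload": {
  "series": [
    {"offset":[0.018,-0.014,0.2],"delta_rot":[0,0,0],"gripper":-1},
    {"offset":[0.018,-0.014,0.4],"delta_rot":[0,0,0],"gripper":-1},
    {"offset":[0.018,-0.014,0.63],"delta_rot":[0,0,0],"gripper":-1},
    {"offset":[0.018,-0.014,0.63],"delta_rot":[0,0,0],"gripper":-1},
    {"offset":[0.018,-0.014,0.63],"delta_rot":[0,0,0],"gripper":-1}
  ]
}}

```text
clock: 5.05
position: [0.5848, -0.3692, 0.0477]
tool_rot: [0.0, 0.992, -0.128, 0.001]
wrist_force: [0.7, -0.7, 0.7]
width: 0.0852
```

Call:
{"api": "play_rows", "payload": {
  "series": [
    {"offset":[0,0,0],"delta_rot":[0,0,0],"gripper":0.4},
    {"offset":[0,0,0],"delta_rot":[0,0,0],"gripper":0.6},
    {"offset":[0,0,0],"delta_rot":[0,0,0],"gripper":0.8},
    {"offset":[0,0,0],"delta_rot":[0,0,0],"gripper":1},
    {"offset":[0,0,0],"delta_rot":[0,0,0],"gripper":1},
    {"offset":[0,0,0],"delta_rot":[0,0,0],"gripper":1},
    {"offset":[0,0,0],"delta_rot":[0,0,0],"gripper":1},
    {"offset":[0,0,0],"delta_rot":[0,0,0],"gripper":1},
    {"offset":[0,0,0],"delta_rot":[0,0,0],"gripper":1},
    {"offset":[0,0,0],"delta_rot":[0,0,0],"gripper":1}
  ],
  "force": 60
}}

```text
clock: 6.05
position: [0.5834, -0.3701, 0.0454]
tool_rot: [0.0, 0.992, -0.129, 0.0]
wrist_force: [0.1, 1.6, 4.2]
width: 0.0113
```

Run:
```python
from h import *
todo([.582,-.369,.102]); print(arm.sense()['qpos'].round(3))
c=grab('side','s2'); im=c['frame'][:,:,::-1]
cv2.imwrite('pics/s2z.png',cv2.resize(im[200:300,190:310],None,fx=6,fy=6,interpolation=cv2.INTER_CUBIC))
```

```text
pos [ 0.5834 -0.3701  0.0454] xaz -0.258 z [ 1.e-04 -0.e+00 -1.e+00] F [0.13 1.6  4.21] w 0.0113 t 6.05
offset m [-0.0016 -0.0007 -0.0566] scaled [-0.013 -0.006 -0.472] dyaw scaled -0.0
[-0.059  0.783  0.847  1.49  -0.617  1.15   0.642]
```

View pics/s2z.png

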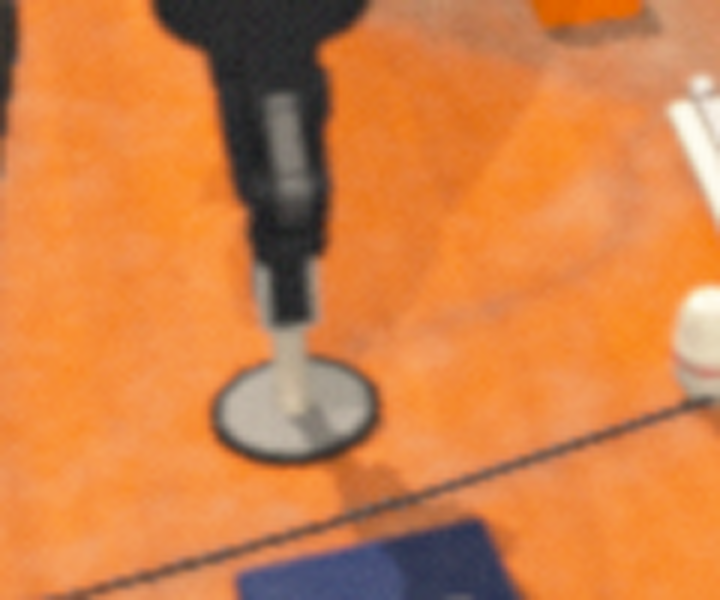

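Call:
{"api": "play_rows", "payload": {
  "series": [
    {"offset":[0,0,-0.1],"delta_rot":[0,0,0],"gripper":1},
    {"offset":[0,0,-0.3],"delta_rot":[0,0,0],"gripper":1},
    {"offset":[0,0,-0.5],"delta_rot":[0,0,0],"gripper":1},
    {"offset":[0,0,-0.5],"delta_rot":[0,0,0],"gripper":1},
    {"offset":[0,0,-0.5],"delta_rot":[0,0,0],"gripper":1}
  ]
}}

```text
clock: 6.6
position: [0.5835, -0.3699, 0.1057]
tool_rot: [-0.0, 0.992, -0.129, 0.0]
wrist_force: [0.1, 0.9, -0.6]
width: 0.0109
```

Run:
```python
from h import *
p=.510*U+.014*N
todo([*p,.105])
for n in('side','top'):
    c=grab(n,n+'3'); im=c['frame'][:,:,::-1]
    a=im[180:300,190:350] if n=='side' else im[110:230,220:380]
    cv2.imwrite(f'pics/{n}3z.png',cv2.resize(a,None,fx=5,fy=5,interpolation=cv2.INTER_CUBIC))
```

```text
pos [ 0.5835 -0.3699  0.1057] xaz -0.2579 z [ 8.e-04 -0.e+00 -1.e+00] F [ 0.09  0.87 -0.64] w 0.0109 t 6.6
offset m [-0.1486 -0.2228  0.0007] scaled [-1.238 -1.857  0.005] dyaw scaled 0.0
```

View pics/side3z.png

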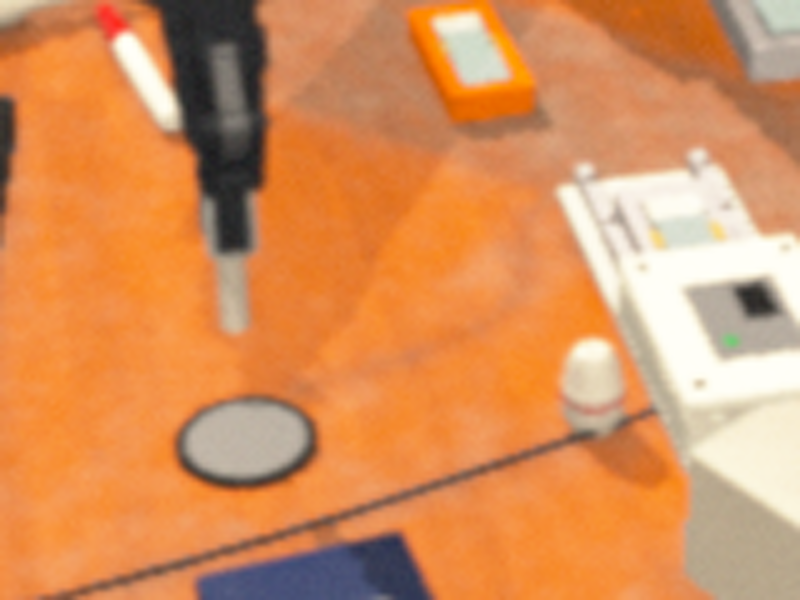

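The post is held straight and clear of the mat. Carrying it to behind the channel's near end.

Call:
{"api": "play_rows", "payload": {
  "series": [
    {"offset":[-0.2,-0.3,0],"delta_rot":[0,0,0],"gripper":1},
    {"offset":[-0.4,-0.6,0],"delta_rot":[0,0,0],"gripper":1},
    {"offset":[-0.62,-0.93,0],"delta_rot":[0,0,0],"gripper":1},
    {"offset":[-0.62,-0.93,0],"delta_rot":[0,0,0],"gripper":1},
    {"offset":[-0.62,-0.93,0],"delta_rot":[0,0,0],"gripper":1}
  ]
}}

```text
clock: 7.2
position: [0.5399, -0.241, 0.1046]
tool_rot: [-0.001, 0.992, -0.127, -0.001]
wrist_force: [0.2, 0.5, -1.0]
width: 0.0113
```

Call:
{"api": "play_rows", "payload": {
  "series": [
    {"offset":[-0.2,-0.3,0],"delta_rot":[0,0,0],"gripper":1},
    {"offset":[-0.4,-0.6,0],"delta_rot":[0,0,0],"gripper":1},
    {"offset":[-0.62,-0.93,0],"delta_rot":[0,0,0],"gripper":1},
    {"offset":[-0.62,-0.93,0],"delta_rot":[0,0,0],"gripper":1},
    {"offset":[-0.62,-0.93,0],"delta_rot":[0,0,0],"gripper":1}
  ]
}}

```text
clock: 7.7
position: [0.4968, -0.1157, 0.1054]
tool_rot: [0.0, 0.992, -0.128, 0.0]
wrist_force: [0.1, -0.9, -1.0]
width: 0.0111
```

Run:
```python
from h import *
p=.510*U+.014*N
todo([*p,.054]); print(arm.sense()['qpos'].round(3))
s=arm.sense(); print('u,n',s['position'][:2]@U,s['position'][:2]@N)
for n in('side','top'):
    c=grab(n,n+'4'); im=c['frame'][:,:,::-1]
    a=im[170:270,270:400] if n=='side' else im[110:230,180:340]
    cv2.imwrite(f'pics/{n}4z.png',cv2.resize(a,None,fx=5,fy=5,interpolation=cv2.INTER_CUBIC))
# mat refit with unobstructed view
for t,b in(('top3',(320,160,362,202)),('side3',(215,245,265,290))):
    c=load(t);hsv=cv2.cvtColor(c['frame'],cv2.COLOR_RGB2HSV);X=cloud(c)
    m=np.zeros(hsv.shape[:2],np.uint8);x0,y0,x1,y1=b
    m[y0:y1,x0:x1]=(((hsv[...,1]<120)|(hsv[...,2]<90))&(X[...,2]<.012))[y0:y1,x0:x1]*255
    k=max(cv2.findContours(m,cv2.RETR_EXTERNAL,cv2.CHAIN_APPROX_NONE)[0],key=cv2.contourArea).reshape(-1,2)
    e=cv2.fitEllipse(k);P=onz(c,k,.003); print(t,e,onz(c,[e[0]],.003),cv2.minEnclosingCircle((P[:,:2]*1000).astype(np.float32)))
```

```text
pos [ 0.4968 -0.1157  0.1054] xaz -0.2563 z [ 4.e-04 -1.e-04 -1.e+00] F [ 0.05 -0.89 -1.  ] w 0.0111 t 7.7
offset m [0.0001 0.0009 0.0514] scaled [0.001 0.007 0.428] dyaw scaled 0.001
[-0.795  0.328  1.089  1.953 -0.334  1.056  0.183]
u,n 0.5098426884951395 0.014883692426744817Traceback (most recent call last):
  File "<stdin>", line 14, in <module>
ValueError: max() iterable argument is empty
```

View pics/side4z.png

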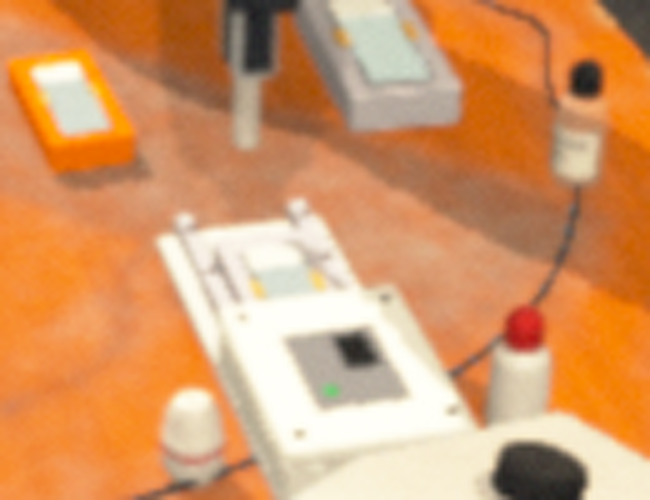

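View pics/top4z.png

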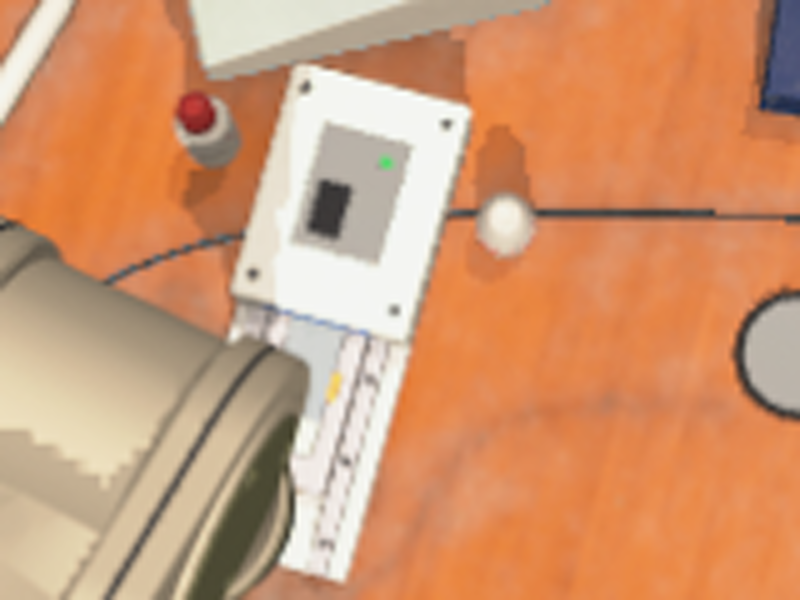

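Call:
{"api": "play_rows", "payload": {
  "series": [
    {"offset":[0,0,0.15],"delta_rot":[0,0,0],"gripper":1},
    {"offset":[0,0,0.28],"delta_rot":[0,0,0],"gripper":1},
    {"offset":[0,0,0.38],"delta_rot":[0,0,0],"gripper":1},
    {"offset":[0,0,0.428],"delta_rot":[0,0,0],"gripper":1},
    {"offset":[0,0,0.428],"delta_rot":[0,0,0],"gripper":1},
    {"offset":[0,0,0.428],"delta_rot":[0,0,0],"gripper":1}
  ]
}}

```text
clock: 8.4
position: [0.4966, -0.1166, 0.0542]
tool_rot: [0.0, 0.992, -0.129, 0.0]
wrist_force: [0.9, -0.4, -0.6]
width: 0.0105
```

```bash
cat >> h.py <<'E'
def un():
    s=arm.sense(); p=s['position']; f=s['wrist_force']; print('t',s['clock'],'u %.2f n %.2f z %.2f mm'%(p[:2]@U*1e3,p[:2]@N*1e3,p[2]*1e3),'Fu %.2f Fn %.2f Fz %.2f'%(f[:2]@U,f[:2]@N,f[2]),'w',s['width'],'T',np.round(s['wrist_torque'],3))
E
python3 - <<'E'
from h import *
for i in range(1): un()
c=grab('side','side5'); im=c['frame'][:,:,::-1]; un()
cv2.imwrite('pics/side5z.png',cv2.resize(im[180:260,270:380],None,fx=7,fy=7,interpolation=cv2.INTER_CUBIC))
E
```

```text
t 8.4 u 509.91 n 13.96 z 54.17 mm Fu 0.93 Fn -0.12 Fz -0.59 w 0.01045004483173348 T [-0.006  0.089 -0.021]
t 8.45 u 510.05 n 14.17 z 54.38 mm Fu -0.06 Fn 0.67 Fz -0.65 w 0.01103635310208813 T [-0.02   0.001  0.007]
```

View pics/side5z.png

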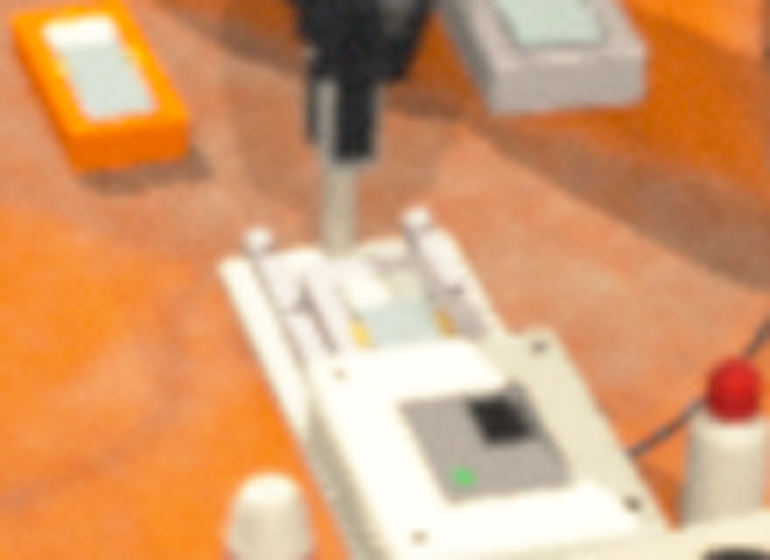

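Call:
{"api": "play_rows", "payload": {
  "series": [
    {"offset":[0.06,0,0],"gripper":1},
    {"offset":[0.11,0,0],"gripper":1},
    {"offset":[0.133,0,0],"gripper":1},
    {"offset":[0.145,0,0],"gripper":1},
    {"offset":[0.157,0,0],"gripper":1},
    {"offset":[0.168,0,0],"gripper":1},
    {"offset":[0.18,0,0],"gripper":1},
    {"offset":[0.19,0,0],"gripper":1},
    {"offset":[0.2,0,0],"gripper":1},
    {"offset":[0.21,0,0],"gripper":1}
  ]
}}

```text
invalid input at $.series[0]: expected keys offset, delta_rot, gripper
```

Run:
```python
from h import *
un()
for i in range(4): c=arm.capture('side'); un()
cv2.imwrite('pics/side6z.png',cv2.resize(c['frame'][180:260,270:380,::-1],None,fx=7,fy=7,interpolation=cv2.INTER_CUBIC))
```

```text
t 8.45 u 510.05 n 14.17 z 54.38 mm Fu -0.06 Fn 0.67 Fz -0.65 w 0.01103635310208813 T [-0.02   0.001  0.007]
t 8.5 u 510.08 n 14.36 z 54.44 mm Fu 0.86 Fn 1.12 Fz -0.92 w 0.011032952423882542 T [ 0.003  0.024 -0.014]
t 8.55 u 510.06 n 14.46 z 54.44 mm Fu -0.40 Fn 0.83 Fz 0.26 w 0.010960691204255047 T [ 0.001 -0.023  0.018]
t 8.6 u 509.98 n 14.52 z 54.39 mm Fu 0.06 Fn 0.71 Fz -1.73 w 0.01132851219866366 T [-0.016 -0.01   0.001]
t 8.65 u 509.89 n 14.56 z 54.29 mm Fu 0.75 Fn -1.45 Fz -0.16 w 0.011462684975570668 T [ 0.009  0.013 -0.015]
```

View pics/side6z.png

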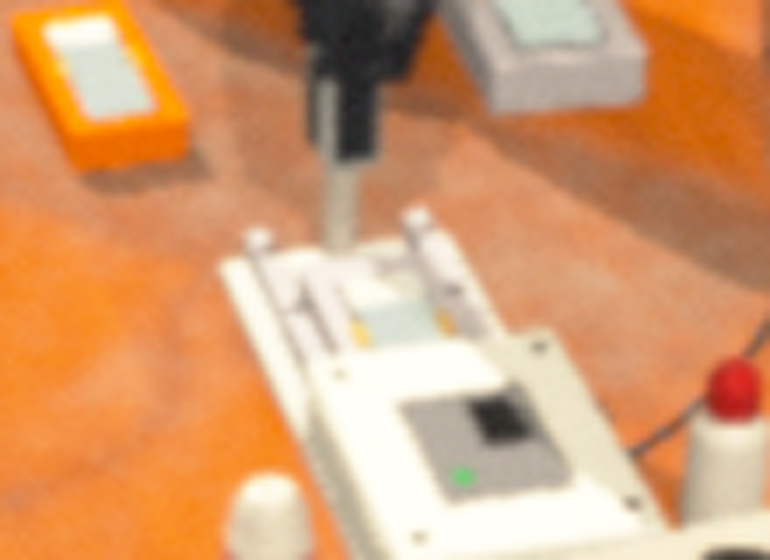

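Call:
{"api": "play_rows", "payload": {
  "series": [
    {"offset":[0.06,0,0],"delta_rot":[0,0,0],"gripper":1},
    {"offset":[0.11,0,0],"delta_rot":[0,0,0],"gripper":1},
    {"offset":[0.133,0,0],"delta_rot":[0,0,0],"gripper":1},
    {"offset":[0.145,0,0],"delta_rot":[0,0,0],"gripper":1},
    {"offset":[0.157,0,0],"delta_rot":[0,0,0],"gripper":1},
    {"offset":[0.168,0,0],"delta_rot":[0,0,0],"gripper":1},
    {"offset":[0.18,0,0],"delta_rot":[0,0,0],"gripper":1},
    {"offset":[0.19,0,0],"delta_rot":[0,0,0],"gripper":1},
    {"offset":[0.2,0,0],"delta_rot":[0,0,0],"gripper":1},
    {"offset":[0.21,0,0],"delta_rot":[0,0,0],"gripper":1}
  ]
}}

```text
clock: 9.65
position: [0.5208, -0.1226, 0.0538]
tool_rot: [-0.0, 0.992, -0.129, -0.0]
wrist_force: [-2.6, 0.7, -1.8]
width: 0.0105
```

```bash
cat >> h.py <<'E'
def avg(k=5,tag=None):
    L=[]
    for i in range(k+1):
        s=arm.sense(); p=s['position'];f=s['wrist_force'];T=s['wrist_torque']
        L.append([p[:2]@U*1e3,p[:2]@N*1e3,p[2]*1e3,f[:2]@U,f[:2]@N,f[2],T[:2]@U,T[:2]@N])
        if i<k: c=arm.capture('side')
    L=np.array(L); print('t',s['clock']); print('first',L[0].round(2)); print('mean ',L.mean(0).round(3)); print('Fu',L[:,3].round(2),'Tn',L[:,7].round(3))
    if tag:
        pickle.dump(c,open(f'pics/{tag}.pkl','wb')); cv2.imwrite(f'pics/{tag}z.png',cv2.resize(c['frame'][180:260,270:380,::-1],None,fx=7,fy=7,interpolation=cv2.INTER_CUBIC))
E
python3 -c "
from h import *
avg(4,'side7')"
```

```text
t 9.85
first [ 5.3478e+02  1.4370e+01  5.3800e+01 -2.7100e+00 -2.0000e-02 -1.7800e+00
 -3.0000e-02  7.7000e-01]
mean  [ 5.34942e+02  1.43780e+01  5.38840e+01 -2.52000e+00  1.60000e-02
 -1.85900e+00  7.00000e-03  6.97000e-01]
Fu [-2.71 -2.79 -2.32 -2.68 -2.09] Tn [0.774 0.769 0.723 0.632 0.588]
```

View pics/side7z.png

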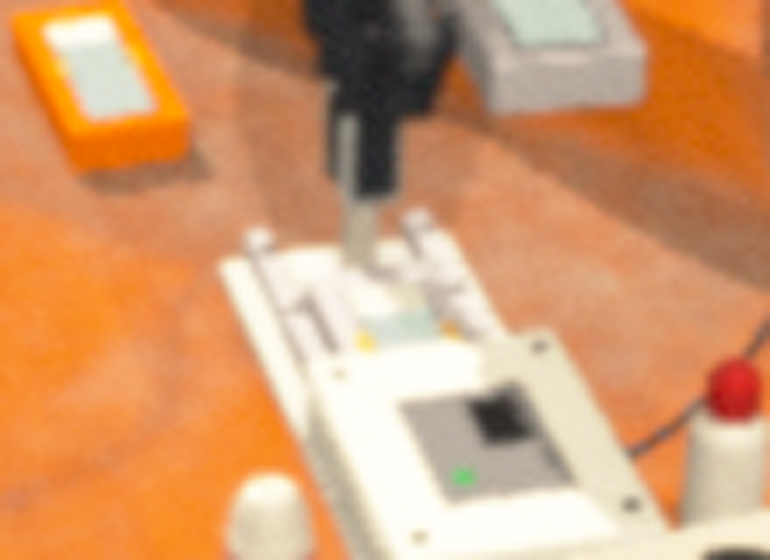

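Contact and drag are clear: about -2.7 N along the push, 0.77 Nm torque, and the carrier moved about 6 mm. Next come two short pushes with the post drawn back between them, both within the guaranteed free travel.

Call:
{"api": "play_rows", "payload": {
  "series": [
    {"offset":[-0.03,0,0],"delta_rot":[0,0,0],"gripper":1},
    {"offset":[-0.05,0,0],"delta_rot":[0,0,0],"gripper":1},
    {"offset":[-0.02,0,0],"delta_rot":[0,0,0],"gripper":1},
    {"offset":[-0.005,0,0],"delta_rot":[0,0,0],"gripper":1},
    {"offset":[0.008,0,0],"delta_rot":[0,0,0],"gripper":1},
    {"offset":[0.017,0,0],"delta_rot":[0,0,0],"gripper":1},
    {"offset":[0.025,0,0],"delta_rot":[0,0,0],"gripper":1},
    {"offset":[0.034,0,0],"delta_rot":[0,0,0],"gripper":1},
    {"offset":[0.042,0,0],"delta_rot":[0,0,0],"gripper":1},
    {"offset":[0.05,0,0],"delta_rot":[0,0,0],"gripper":1},
    {"offset":[0.058,0,0],"delta_rot":[0,0,0],"gripper":1},
    {"offset":[0.067,0,0],"delta_rot":[0,0,0],"gripper":1}
  ]
}}

```text
clock: 11.05
position: [0.5286, -0.1246, 0.0539]
tool_rot: [-0.0, 0.992, -0.129, -0.0]
wrist_force: [-2.9, 1.3, -1.6]
width: 0.0108
```

```bash
python3 -c "
from h import *
avg(0)"
```

```text
t 11.05
first [ 5.4292e+02  1.4360e+01  5.3870e+01 -3.1700e+00  5.3000e-01 -1.5700e+00
 -4.0000e-02  8.6000e-01]
mean  [ 5.42923e+02  1.43620e+01  5.38670e+01 -3.17200e+00  5.34000e-01
 -1.56600e+00 -3.80000e-02  8.63000e-01]
Fu [-3.17] Tn [0.863]
```

Call:
{"api": "play_rows", "payload": {
  "series": [
    {"offset":[-0.03,0,0],"delta_rot":[0,0,0],"gripper":1},
    {"offset":[-0.05,0,0],"delta_rot":[0,0,0],"gripper":1},
    {"offset":[-0.02,0,0],"delta_rot":[0,0,0],"gripper":1},
    {"offset":[-0.005,0,0],"delta_rot":[0,0,0],"gripper":1},
    {"offset":[0.008,0,0],"delta_rot":[0,0,0],"gripper":1},
    {"offset":[0.017,0,0],"delta_rot":[0,0,0],"gripper":1},
    {"offset":[0.025,0,0],"delta_rot":[0,0,0],"gripper":1},
    {"offset":[0.034,0,0],"delta_rot":[0,0,0],"gripper":1},
    {"offset":[0.042,0,0],"delta_rot":[0,0,0],"gripper":1},
    {"offset":[0.05,0,0],"delta_rot":[0,0,0],"gripper":1},
    {"offset":[0.058,0,0],"delta_rot":[0,0,0],"gripper":1},
    {"offset":[0.067,0,0],"delta_rot":[0,0,0],"gripper":1}
  ]
}}

```text
clock: 12.25
position: [0.5364, -0.1267, 0.0538]
tool_rot: [-0.0, 0.992, -0.129, -0.0]
wrist_force: [-2.3, 0.2, -1.7]
width: 0.0108
```

```bash
python3 -c "
from h import *
avg(1,'side8'); print(arm.sense()['qpos'])"
```

```text
t 12.3
first [ 5.5094e+02  1.4380e+01  5.3840e+01 -2.3100e+00 -3.8000e-01 -1.7400e+00
 -6.0000e-02  8.0000e-01]
mean  [ 5.51045e+02  1.43740e+01  5.38860e+01 -2.39800e+00 -4.26000e-01
 -1.75900e+00 -1.10000e-02  7.98000e-01]
Fu [-2.31 -2.49] Tn [0.798 0.798]
[-0.62332989  0.50539485  0.95607181  1.88589401 -0.48796163  1.00421589
  0.28810078]
```

View pics/side8z.png

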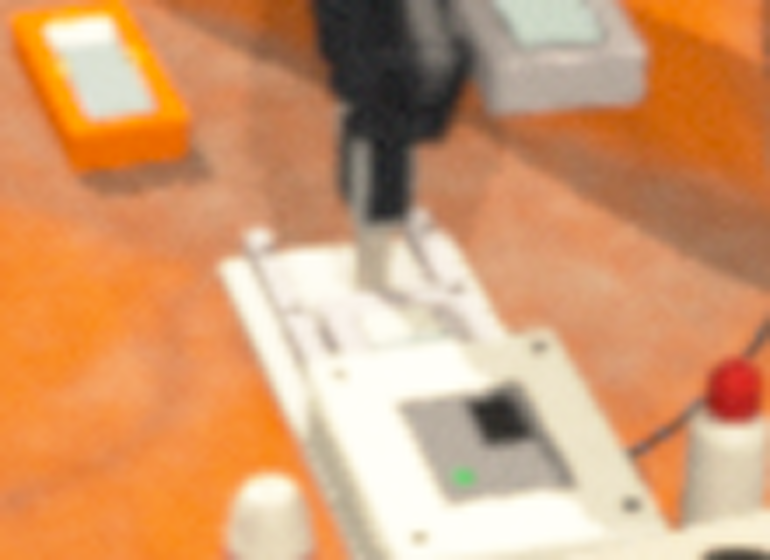

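Call:
{"api": "play_rows", "payload": {
  "series": [
    {"offset":[-0.03,0,0],"delta_rot":[0,0,0],"gripper":1},
    {"offset":[-0.05,0,0],"delta_rot":[0,0,0],"gripper":1},
    {"offset":[-0.02,0,0],"delta_rot":[0,0,0],"gripper":1},
    {"offset":[-0.005,0,0],"delta_rot":[0,0,0],"gripper":1},
    {"offset":[0.006,0,0],"delta_rot":[0,0,0],"gripper":1},
    {"offset":[0.012,0,0],"delta_rot":[0,0,0],"gripper":1},
    {"offset":[0.018,0,0],"delta_rot":[0,0,0],"gripper":1},
    {"offset":[0.024,0,0],"delta_rot":[0,0,0],"gripper":1},
    {"offset":[0.03,0,0],"delta_rot":[0,0,0],"gripper":1},
    {"offset":[0.035,0,0],"delta_rot":[0,0,0],"gripper":1},
    {"offset":[0.04,0,0],"delta_rot":[0,0,0],"gripper":1}
  ]
}}

```text
clock: 13.4
position: [0.5409, -0.1279, 0.0538]
tool_rot: [-0.0, 0.992, -0.129, -0.0]
wrist_force: [-3.0, 0.8, -2.8]
width: 0.0108
```

```bash
python3 -c "
from h import *
avg(1)"
```

```text
t 13.45
first [ 5.5568e+02  1.4340e+01  5.3810e+01 -3.1500e+00  1.0000e-02 -2.8100e+00
  5.0000e-02  8.7000e-01]
mean  [ 5.55738e+02  1.43480e+01  5.38400e+01 -2.88600e+00 -4.90000e-02
 -2.62100e+00 -2.20000e-02  8.39000e-01]
Fu [-3.15 -2.62] Tn [0.87  0.809]
```

Now 3 mm pushes, each followed by a force check.

Call:
{"api": "play_rows", "payload": {
  "series": [
    {"offset":[-0.03,0,0],"delta_rot":[0,0,0],"gripper":1},
    {"offset":[-0.05,0,0],"delta_rot":[0,0,0],"gripper":1},
    {"offset":[-0.02,0,0],"delta_rot":[0,0,0],"gripper":1},
    {"offset":[-0.005,0,0],"delta_rot":[0,0,0],"gripper":1},
    {"offset":[0.006,0,0],"delta_rot":[0,0,0],"gripper":1},
    {"offset":[0.012,0,0],"delta_rot":[0,0,0],"gripper":1},
    {"offset":[0.018,0,0],"delta_rot":[0,0,0],"gripper":1},
    {"offset":[0.025,0,0],"delta_rot":[0,0,0],"gripper":1}
  ]
}}

```text
clock: 14.25
position: [0.5436, -0.1287, 0.0537]
tool_rot: [-0.0, 0.992, -0.129, -0.0]
wrist_force: [-3.8, 0.3, -1.3]
width: 0.011
```

```bash
python3 -c "
from h import *
avg(1)"
```

```text
t 14.3
first [ 5.5845e+02  1.4260e+01  5.3690e+01 -3.7300e+00 -6.6000e-01 -1.2500e+00
 -4.0000e-02  8.9000e-01]
mean  [ 5.58564e+02  1.42540e+01  5.37040e+01 -3.00700e+00 -7.23000e-01
 -1.73600e+00 -7.40000e-02  8.14000e-01]
Fu [-3.73 -2.29] Tn [0.89  0.737]
```

Call:
{"api": "play_rows", "payload": {
  "series": [
    {"offset":[-0.03,0,0],"delta_rot":[0,0,0],"gripper":1},
    {"offset":[-0.05,0,0],"delta_rot":[0,0,0],"gripper":1},
    {"offset":[-0.02,0,0],"delta_rot":[0,0,0],"gripper":1},
    {"offset":[-0.005,0,0],"delta_rot":[0,0,0],"gripper":1},
    {"offset":[0.006,0,0],"delta_rot":[0,0,0],"gripper":1},
    {"offset":[0.012,0,0],"delta_rot":[0,0,0],"gripper":1},
    {"offset":[0.018,0,0],"delta_rot":[0,0,0],"gripper":1},
    {"offset":[0.025,0,0],"delta_rot":[0,0,0],"gripper":1}
  ]
}}

```text
clock: 15.1
position: [0.5465, -0.1295, 0.0537]
tool_rot: [-0.0, 0.992, -0.129, -0.0]
wrist_force: [-2.9, 0.6, -0.7]
width: 0.0111
```

```bash
python3 -c "
from h import *
avg(1)"
```

```text
t 15.15
first [ 5.6146e+02  1.4270e+01  5.3690e+01 -2.9100e+00 -1.4000e-01 -7.4000e-01
 -2.0000e-02  9.0000e-01]
mean  [ 5.61563e+02  1.42830e+01  5.37080e+01 -3.01800e+00 -2.39000e-01
 -1.29400e+00 -3.90000e-02  8.41000e-01]
Fu [-2.91 -3.12] Tn [0.897 0.784]
```

Call:
{"api": "play_rows", "payload": {
  "series": [
    {"offset":[-0.03,0,0],"delta_rot":[0,0,0],"gripper":1},
    {"offset":[-0.05,0,0],"delta_rot":[0,0,0],"gripper":1},
    {"offset":[-0.02,0,0],"delta_rot":[0,0,0],"gripper":1},
    {"offset":[-0.005,0,0],"delta_rot":[0,0,0],"gripper":1},
    {"offset":[0.006,0,0],"delta_rot":[0,0,0],"gripper":1},
    {"offset":[0.012,0,0],"delta_rot":[0,0,0],"gripper":1},
    {"offset":[0.018,0,0],"delta_rot":[0,0,0],"gripper":1},
    {"offset":[0.025,0,0],"delta_rot":[0,0,0],"gripper":1}
  ]
}}

```text
clock: 15.95
position: [0.5494, -0.1302, 0.0537]
tool_rot: [-0.0, 0.992, -0.129, -0.0]
wrist_force: [-3.1, 1.1, -1.7]
width: 0.0111
```

```bash
python3 -c "
from h import *
avg(1)"
```

```text
t 16.0
first [ 5.6445e+02  1.4270e+01  5.3680e+01 -3.2300e+00  2.3000e-01 -1.7500e+00
 -5.0000e-02  8.7000e-01]
mean  [ 5.64574e+02  1.42810e+01  5.37020e+01 -2.72500e+00 -1.66000e-01
 -1.54000e+00 -2.40000e-02  8.27000e-01]
Fu [-3.23 -2.22] Tn [0.872 0.781]
```

Call:
{"api": "play_rows", "payload": {
  "series": [
    {"offset":[-0.03,0,0],"delta_rot":[0,0,0],"gripper":1},
    {"offset":[-0.05,0,0],"delta_rot":[0,0,0],"gripper":1},
    {"offset":[-0.02,0,0],"delta_rot":[0,0,0],"gripper":1},
    {"offset":[-0.005,0,0],"delta_rot":[0,0,0],"gripper":1},
    {"offset":[0.006,0,0],"delta_rot":[0,0,0],"gripper":1},
    {"offset":[0.012,0,0],"delta_rot":[0,0,0],"gripper":1},
    {"offset":[0.018,0,0],"delta_rot":[0,0,0],"gripper":1},
    {"offset":[0.025,0,0],"delta_rot":[0,0,0],"gripper":1}
  ]
}}

```text
clock: 16.8
position: [0.5523, -0.131, 0.0537]
tool_rot: [-0.0, 0.992, -0.129, -0.0]
wrist_force: [-3.1, 0.6, -1.0]
width: 0.0105
```

```bash
python3 -c "
from h import *
avg(1,'side9')"
```

```text
t 16.85
first [ 5.6747e+02  1.4270e+01  5.3690e+01 -3.2100e+00 -1.8000e-01 -1.0200e+00
 -5.0000e-02  7.8000e-01]
mean  [ 5.67584e+02  1.42900e+01  5.37100e+01 -2.42000e+00 -1.17000e-01
 -1.37300e+00 -2.70000e-02  7.86000e-01]
Fu [-3.21 -1.63] Tn [0.784 0.789]
```

View pics/side9z.png

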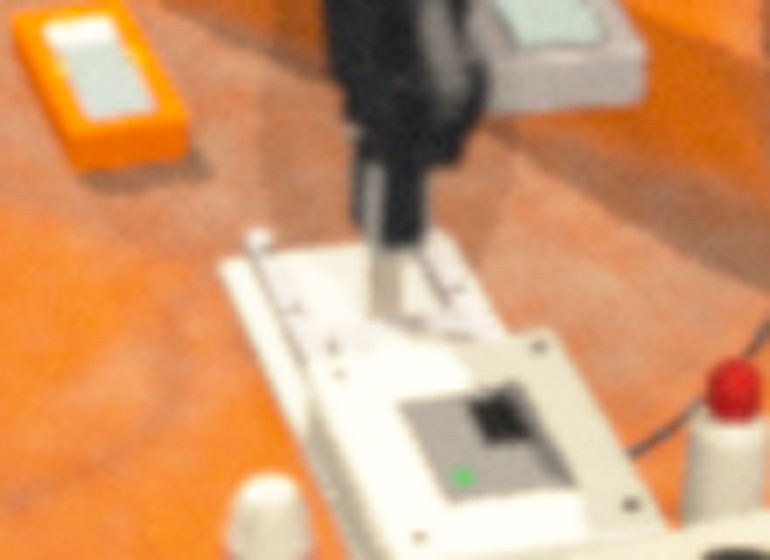

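Call:
{"api": "play_rows", "payload": {
  "series": [
    {"offset":[-0.03,0,0],"delta_rot":[0,0,0],"gripper":1},
    {"offset":[-0.05,0,0],"delta_rot":[0,0,0],"gripper":1},
    {"offset":[-0.02,0,0],"delta_rot":[0,0,0],"gripper":1},
    {"offset":[-0.005,0,0],"delta_rot":[0,0,0],"gripper":1},
    {"offset":[0.006,0,0],"delta_rot":[0,0,0],"gripper":1},
    {"offset":[0.012,0,0],"delta_rot":[0,0,0],"gripper":1},
    {"offset":[0.018,0,0],"delta_rot":[0,0,0],"gripper":1},
    {"offset":[0.025,0,0],"delta_rot":[0,0,0],"gripper":1}
  ]
}}

```text
clock: 17.65
position: [0.5552, -0.1318, 0.0537]
tool_rot: [-0.0, 0.992, -0.129, -0.0]
wrist_force: [-3.7, 0.1, -1.6]
width: 0.0111
```

```bash
python3 -c "
from h import *
avg(1)"
```

```text
t 17.7
first [ 5.7045e+02  1.4230e+01  5.3690e+01 -3.6000e+00 -8.1000e-01 -1.5500e+00
  2.0000e-02  8.6000e-01]
mean  [ 5.7057e+02  1.4238e+01  5.3705e+01 -3.1190e+00 -8.7900e-01 -1.6020e+00
 -3.0000e-02  7.9100e-01]
Fu [-3.6  -2.64] Tn [0.862 0.72 ]
```

Call:
{"api": "play_rows", "payload": {
  "series": [
    {"offset":[-0.03,0,0],"delta_rot":[0,0,0],"gripper":1},
    {"offset":[-0.05,0,0],"delta_rot":[0,0,0],"gripper":1},
    {"offset":[-0.02,0,0],"delta_rot":[0,0,0],"gripper":1},
    {"offset":[-0.005,0,0],"delta_rot":[0,0,0],"gripper":1},
    {"offset":[0.006,0,0],"delta_rot":[0,0,0],"gripper":1},
    {"offset":[0.012,0,0],"delta_rot":[0,0,0],"gripper":1},
    {"offset":[0.018,0,0],"delta_rot":[0,0,0],"gripper":1},
    {"offset":[0.025,0,0],"delta_rot":[0,0,0],"gripper":1}
  ]
}}

```text
clock: 18.5
position: [0.5572, -0.1323, 0.0534]
tool_rot: [-0.0, 0.992, -0.129, -0.001]
wrist_force: [-7.9, 2.6, 1.5]
width: 0.0111
```

```bash
python3 -c "
from h import *
avg(1)"
```

```text
t 18.55
first [ 5.7252e+02  1.4250e+01  5.3440e+01 -8.3000e+00  4.9000e-01  1.5400e+00
  1.0000e-02  1.8900e+00]
mean  [ 5.7253e+02  1.4231e+01  5.3422e+01 -7.4280e+00  1.1500e-01  1.6600e+00
  5.3000e-02  1.8290e+00]
Fu [-8.3  -6.55] Tn [1.894 1.764]
```

The stop is felt: torque rose from 0.87 to 1.89 Nm, about 4 N of spring force and well under 12 N. Drawing the post clear and lifting.

Call:
{"api": "play_rows", "payload": {
  "series": [
    {"offset":[-0.01,0,0],"delta_rot":[0,0,0],"gripper":1},
    {"offset":[-0.03,0,0],"delta_rot":[0,0,0],"gripper":1},
    {"offset":[-0.1,0,0],"delta_rot":[0,0,0],"gripper":1},
    {"offset":[-0.2,0,0],"delta_rot":[0,0,0],"gripper":1},
    {"offset":[-0.25,0,0],"delta_rot":[0,0,0],"gripper":1},
    {"offset":[-0.25,0,-0.15],"delta_rot":[0,0,0],"gripper":1},
    {"offset":[-0.25,0,-0.3],"delta_rot":[0,0,0],"gripper":1},
    {"offset":[-0.25,0,-0.43],"delta_rot":[0,0,0],"gripper":1},
    {"offset":[-0.25,0,-0.43],"delta_rot":[0,0,0],"gripper":1}
  ]
}}

```text
clock: 19.45
position: [0.5306, -0.125, 0.1075]
tool_rot: [-0.0, 0.992, -0.129, 0.002]
wrist_force: [0.8, 0.8, -1.1]
width: 0.011
```

```bash
python3 -c "
from h import *
un(); todo([.5834,-.3700,.1054]); print(arm.sense()['qpos'].round(3))
grab('top','top10')
c=grab('side','side10'); im=c['frame'][:,:,::-1]; 
cv2.imwrite('pics/side10z.png',cv2.resize(im[160:260,260:390],None,fx=6,fy=6,interpolation=cv2.INTER_CUBIC))
"
```

```text
t 19.45 u 544.92 n 14.47 z 107.47 mm Fu 0.60 Fn 1.00 Fz -1.13 w 0.010950217044397827 T [-0.033 -0.028 -0.077]
pos [ 0.5306 -0.125   0.1075] xaz -0.2579 z [ 3.5e-03  3.0e-04 -1.0e+00] F [ 0.83  0.81 -1.13] w 0.011 t 19.45
offset m [0.1135 0.2234 0.0022] scaled [0.946 1.862 0.018] dyaw scaled 0.0
[-0.701  0.414  1.034  1.865 -0.402  1.087  0.23 ]
```

View pics/side10z.png

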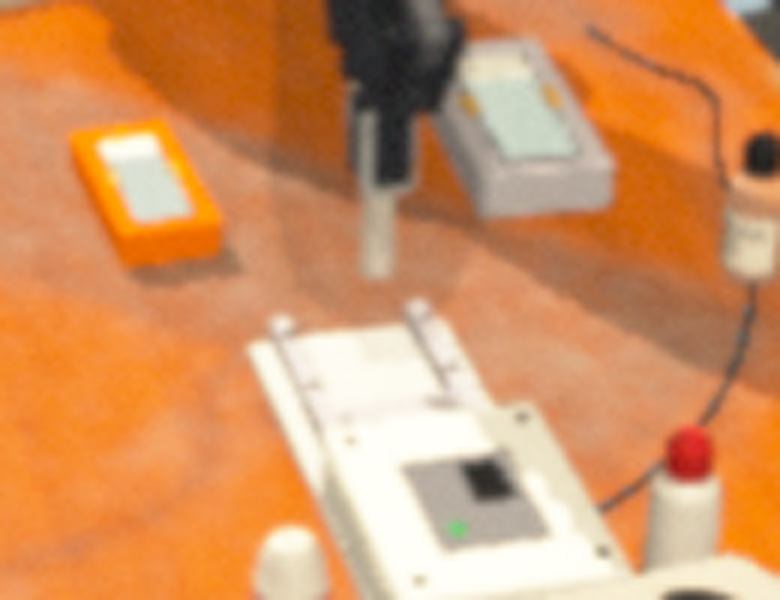

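Call:
{"api": "play_rows", "payload": {
  "series": [
    {"offset":[0.16,0.3,0],"delta_rot":[0,0,0],"gripper":1},
    {"offset":[0.32,0.6,0],"delta_rot":[0,0,0],"gripper":1},
    {"offset":[0.473,0.931,0],"delta_rot":[0,0,0],"gripper":1},
    {"offset":[0.473,0.931,0],"delta_rot":[0,0,0],"gripper":1}
  ]
}}

```text
clock: 19.95
position: [0.5536, -0.2548, 0.1049]
tool_rot: [0.002, 0.991, -0.133, -0.0]
wrist_force: [-1.2, -0.2, -0.8]
width: 0.0109
```

Call:
{"api": "play_rows", "payload": {
  "series": [
    {"offset":[0.16,0.3,0],"delta_rot":[0,0,0],"gripper":1},
    {"offset":[0.32,0.6,0],"delta_rot":[0,0,0],"gripper":1},
    {"offset":[0.473,0.931,0],"delta_rot":[0,0,0],"gripper":1},
    {"offset":[0.473,0.931,0],"delta_rot":[0,0,0],"gripper":1},
    {"offset":[0.473,0.931,0],"delta_rot":[0,0,0],"gripper":1},
    {"offset":[0.473,0.931,0],"delta_rot":[0,0,0],"gripper":1}
  ]
}}

```text
clock: 20.55
position: [0.5823, -0.3684, 0.1045]
tool_rot: [-0.001, 0.992, -0.128, -0.001]
wrist_force: [-1.0, -0.1, -0.9]
width: 0.0108
```

```bash
python3 -c "
from h import *
todo([.5834,-.3700,.0454]); s=arm.sense(); print(s['qpos'].round(3))
c=grab('side','side11'); im=c['frame'][:,:,::-1]; d=grab('top','top11')
p=s['position']; print(proj(c,[p,p+[0,0,-.0424],[p[0],p[1],.003]]))
cv2.imwrite('pics/side11z.png',cv2.resize(im[190:290,180:310],None,fx=6,fy=6,interpolation=cv2.INTER_CUBIC))
hsv=cv2.cvtColor(c['frame'],cv2.COLOR_RGB2HSV); m=np.zeros(hsv.shape[:2],np.uint8); m[255:285,212:268]=((hsv[...,1]<120)|(hsv[...,2]<90))[255:285,212:268]*255
k=max(cv2.findContours(m,cv2.RETR_EXTERNAL,cv2.CHAIN_APPROX_NONE)[0],key=cv2.contourArea).reshape(-1,2);e=cv2.fitEllipse(k);print(e,onz(c,[e[0]],.003))
"
```

```text
pos [ 0.5823 -0.3684  0.1045] xaz -0.257 z [-8.0e-04  1.6e-03 -1.0e+00] F [-1.04 -0.1  -0.94] w 0.0108 t 20.55
offset m [0.0015 0.0013 0.0591] scaled [0.013 0.011 0.492] dyaw scaled 0.001
[-0.082  0.724  0.893  1.452 -0.577  1.243  0.618]
[[235.58389963 228.56393793]
 [236.90673787 245.06714215]
 [238.65190321 266.96999189]]
((238.91232299804688, 267.8779602050781), (16.274423599243164, 26.42411994934082), 84.81092834472656) [[ 0.58555113 -0.36919007  0.003     ]]
```

View pics/side11z.png

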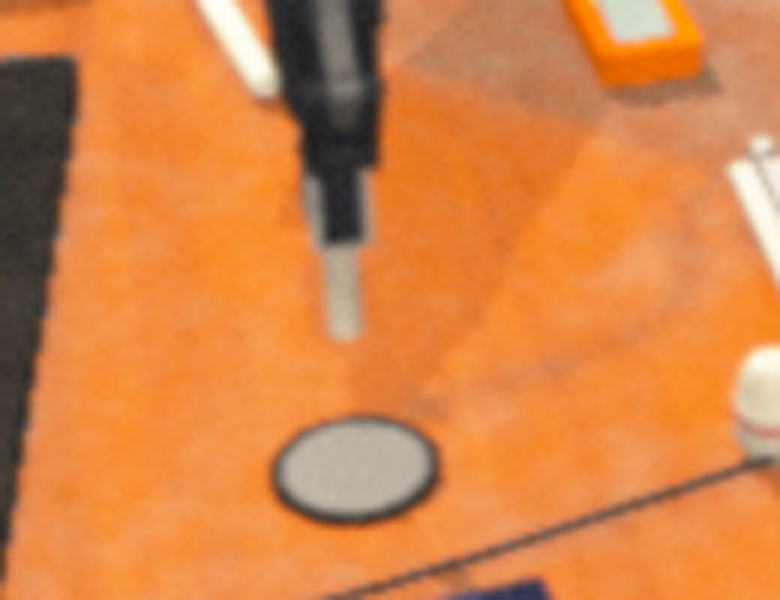

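View pics/top11.png

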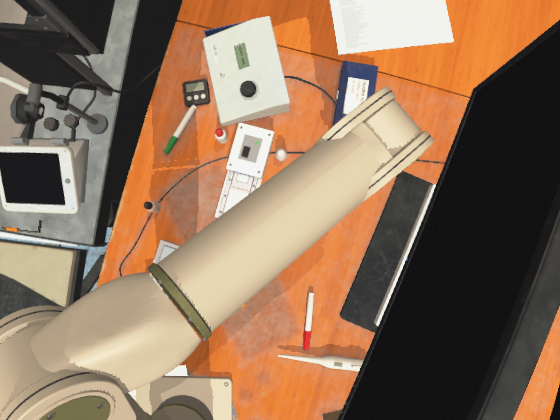

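The mat fits at about (0.5855, -0.3695) in both views, and the post hangs straight above it. Lowering slowly.

Call:
{"api": "play_rows", "payload": {
  "series": [
    {"offset":[0.02,0.007,0.15],"delta_rot":[0,0,0],"gripper":1},
    {"offset":[0.02,0.007,0.3],"delta_rot":[0,0,0],"gripper":1},
    {"offset":[0.02,0.007,0.4],"delta_rot":[0,0,0],"gripper":1},
    {"offset":[0.02,0.007,0.44],"delta_rot":[0,0,0],"gripper":1},
    {"offset":[0.02,0.007,0.46],"delta_rot":[0,0,0],"gripper":1},
    {"offset":[0.02,0.007,0.47],"delta_rot":[0,0,0],"gripper":1},
    {"offset":[0.02,0.007,0.475],"delta_rot":[0,0,0],"gripper":1},
    {"offset":[0.02,0.007,0.48],"delta_rot":[0,0,0],"gripper":1},
    {"offset":[0.02,0.007,0.48],"delta_rot":[0,0,0],"gripper":1}
  ]
}}

```text
clock: 21.55
position: [0.5844, -0.3714, 0.0482]
tool_rot: [0.0, 0.992, -0.129, 0.0]
wrist_force: [-0.2, 0.2, -1.0]
width: 0.0108
```

```bash
python3 -c "
from h import *
avg(3)"
```

```text
t 21.7
first [ 6.5981e+02 -2.0999e+02  4.8220e+01 -2.3000e-01  1.7000e-01 -1.0500e+00
  1.0000e-02  2.0000e-02]
mean  [ 6.59765e+02 -2.09976e+02  4.81550e+01  2.40000e-01 -1.91000e-01
 -8.87000e-01 -4.00000e-03 -1.80000e-02]
Fu [-0.23 -0.19  0.59  0.79] Tn [ 0.018  0.004 -0.078 -0.018]
```

Call:
{"api": "play_rows", "payload": {
  "series": [
    {"offset":[0,0,0.008],"delta_rot":[0,0,0],"gripper":1},
    {"offset":[0,0,0.014],"delta_rot":[0,0,0],"gripper":1},
    {"offset":[0,0,0.019],"delta_rot":[0,0,0],"gripper":1},
    {"offset":[0,0,0.022],"delta_rot":[0,0,0],"gripper":1},
    {"offset":[0,0,0.022],"delta_rot":[0,0,0],"gripper":1},
    {"offset":[0,0,0.022],"delta_rot":[0,0,0],"gripper":1}
  ]
}}

```text
clock: 22.3
position: [0.5842, -0.3713, 0.0454]
tool_rot: [-0.0, 0.992, -0.129, 0.0]
wrist_force: [-1.7, 0.4, 1.8]
width: 0.0111
```

```bash
python3 -c "
from h import *
avg(3,'side12');c=load('side12'); im=c['frame'][:,:,::-1]
cv2.imwrite('pics/side12z.png',cv2.resize(im[190:290,180:310],None,fx=6,fy=6,interpolation=cv2.INTER_CUBIC))"
```

```text
t 22.45
first [ 6.5965e+02 -2.0998e+02  4.5450e+01 -1.7700e+00 -4.0000e-02  1.7900e+00
  1.4000e-01  3.7000e-01]
mean  [ 6.59652e+02 -2.09981e+02  4.54430e+01 -1.42800e+00 -8.60000e-02
  2.36900e+00  1.35000e-01  3.84000e-01]
Fu [-1.77 -0.86 -1.24 -1.84] Tn [0.373 0.313 0.438 0.412]
```

View pics/side12z.png

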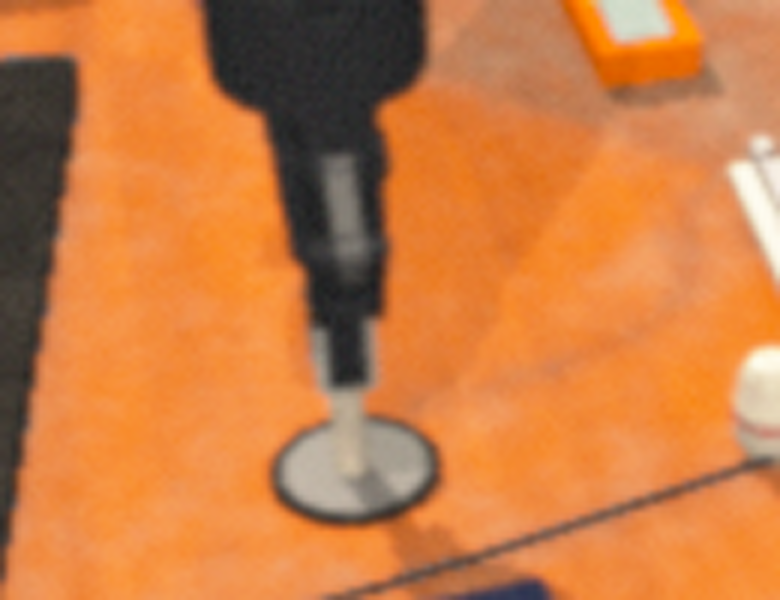

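Call:
{"api": "play_rows", "payload": {
  "series": [
    {"offset":[0,0,0],"delta_rot":[0,0,0],"gripper":0.76},
    {"offset":[0,0,0],"delta_rot":[0,0,0],"gripper":0.73},
    {"offset":[0,0,0],"delta_rot":[0,0,0],"gripper":0.71},
    {"offset":[0,0,0],"delta_rot":[0,0,0],"gripper":0.69},
    {"offset":[0,0,0],"delta_rot":[0,0,0],"gripper":0.67},
    {"offset":[0,0,0],"delta_rot":[0,0,0],"gripper":0.65},
    {"offset":[0,0,0],"delta_rot":[0,0,0],"gripper":0.6},
    {"offset":[0,0,0],"delta_rot":[0,0,0],"gripper":0.5},
    {"offset":[0,0,0],"delta_rot":[0,0,0],"gripper":0.3},
    {"offset":[0,0,0],"delta_rot":[0,0,0],"gripper":0},
    {"offset":[0,0,0],"delta_rot":[0,0,0],"gripper":0},
    {"offset":[0,0,0],"delta_rot":[0,0,0],"gripper":0}
  ],
  "force": 20
}}

```text
clock: 23.65
position: [0.5842, -0.3713, 0.0452]
tool_rot: [-0.0, 0.992, -0.129, -0.0]
wrist_force: [0.4, 0.4, -0.1]
width: 0.0424
```

```bash
python3 -c "
from h import *
avg(1,'side13');c=load('side13'); im=c['frame'][:,:,::-1];un()
cv2.imwrite('pics/side13z.png',cv2.resize(im[190:290,180:310],None,fx=6,fy=6,interpolation=cv2.INTER_CUBIC))"
```

```text
t 23.7
first [ 6.5962e+02 -2.0994e+02  4.5240e+01  2.6000e-01  5.0000e-01 -7.0000e-02
  0.0000e+00 -1.0000e-02]
mean  [ 6.59641e+02 -2.09924e+02  4.52530e+01  1.93000e-01  3.27000e-01
 -3.96000e-01 -4.00000e-03 -5.00000e-03]
Fu [0.26 0.12] Tn [-0.008 -0.001]
t 23.7 u 659.66 n -209.91 z 45.27 mm Fu 0.12 Fn 0.15 Fz -0.72 w 0.04268960886623293 T [-0.011  0.002  0.028]
```

View pics/side13z.png

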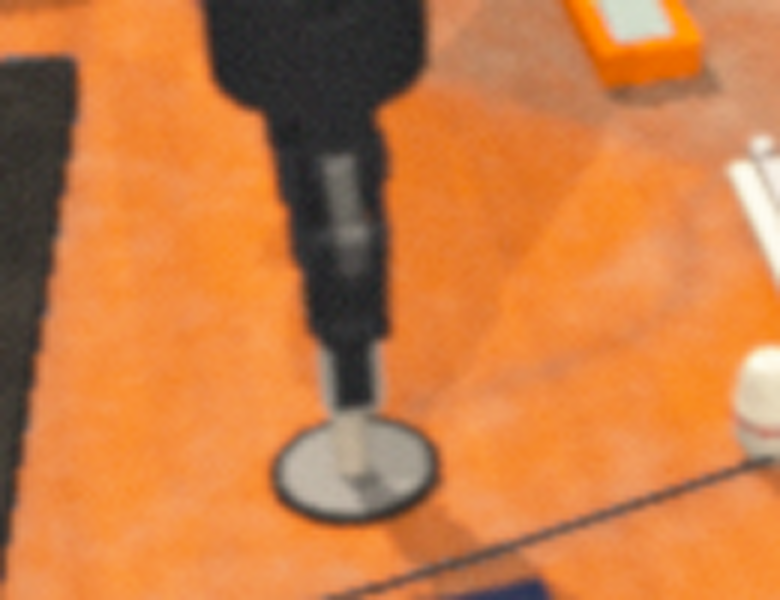

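The post stands free. Lifting straight up, then moving aside to check.

Call:
{"api": "play_rows", "payload": {
  "series": [
    {"offset":[0,0,-0.1],"delta_rot":[0,0,0],"gripper":-0.3},
    {"offset":[0,0,-0.3],"delta_rot":[0,0,0],"gripper":-0.5},
    {"offset":[0,0,-0.6],"delta_rot":[0,0,0],"gripper":-0.5},
    {"offset":[0,0,-1],"delta_rot":[0,0,0],"gripper":-0.5},
    {"offset":[0,0,-1],"delta_rot":[0,0,0],"gripper":-0.5},
    {"offset":[0,0,-1],"delta_rot":[0,0,0],"gripper":-0.5}
  ]
}}

```text
clock: 24.3
position: [0.5847, -0.3719, 0.1674]
tool_rot: [0.0, 0.992, -0.129, 0.001]
wrist_force: [0.6, -0.1, -0.5]
width: 0.0637
```

Call:
{"api": "play_rows", "payload": {
  "series": [
    {"offset":[-0.9,0,-0.3],"delta_rot":[0,0,0],"gripper":-0.5},
    {"offset":[-0.9,0,-0.3],"delta_rot":[0,0,0],"gripper":-0.5},
    {"offset":[-0.9,0,-0.3],"delta_rot":[0,0,0],"gripper":-0.5},
    {"offset":[-0.9,0,-0.3],"delta_rot":[0,0,0],"gripper":-0.5},
    {"offset":[-0.9,0,-0.3],"delta_rot":[0,0,0],"gripper":-0.5}
  ]
}}

```text
clock: 24.8
position: [0.4807, -0.3429, 0.2008]
tool_rot: [-0.0, 0.992, -0.128, 0.0]
wrist_force: [0.5, -0.3, 0.2]
width: 0.0641
```

```bash
python3 -c "
from h import *
un()
for n in('side','top'): grab(n,n+'14')
d=load('side14'); X=cloud(d); z=X[...,2]; pm=(abs(X[...,0]-.585)<.03)&(abs(X[...,1]+.368)<.03)
for a,b in((.015,.035),(.035,.055),(.055,.07),(.07,.085)):
    t=pm&(z>a)&(z<b); print(a,t.sum(),X[t].mean(0).round(4),X[t][:,2].max().round(4))
for t in('top0','top14','side0','side14'):
    c=load(t); hs=cv2.cvtColor(c['frame'],cv2.COLOR_RGB2HSV); X=cloud(c)
    m=(((hs[...,0]<5)|(hs[...,0]>174))&(hs[...,1]>170)&(abs(X[...,0]-.68)<.06)&(abs(X[...,1]+.09)<.06)&(X[...,2]>.04)); print(t,'red',m.sum(),X[m].mean(0).round(4))
    m=(abs(X[...,0]-.64)<.03)&(abs(X[...,1]+.23)<.025)&(X[...,2]>.03)&(X[...,2]<.06)&(hs[...,1]<80)&(X[...,:2]@N<-.035); print('obj',m.sum(),X[m].mean(0).round(4))
"
```

```text
t 24.8 u 552.26 n -208.92 z 200.82 mm Fu 0.60 Fn -0.18 Fz 0.21 w 0.06413966159272233 T [ 0.001  0.01  -0.   ]
0.015 44 [ 0.5894 -0.372   0.0261] 0.0348
0.035 40 [ 0.5895 -0.3713  0.045 ] 0.0546
0.055 35 [ 0.5898 -0.3723  0.0623] 0.07
0.07 36 [ 0.5873 -0.3708  0.0758] 0.0801
top0 red 38 [ 0.6877 -0.0883  0.0669]
obj 89 [ 0.643  -0.2289  0.0386]
top14 red 39 [ 0.6876 -0.0883  0.0666]
obj 90 [ 0.643  -0.2291  0.0386]
side0 red 47 [ 0.6925 -0.0895  0.0624]
obj 71 [ 0.6499 -0.2306  0.0375]
side14 red 48 [ 0.6934 -0.0899  0.0626]
obj 73 [ 0.6498 -0.2306  0.0373]
```

View pics/side14.png

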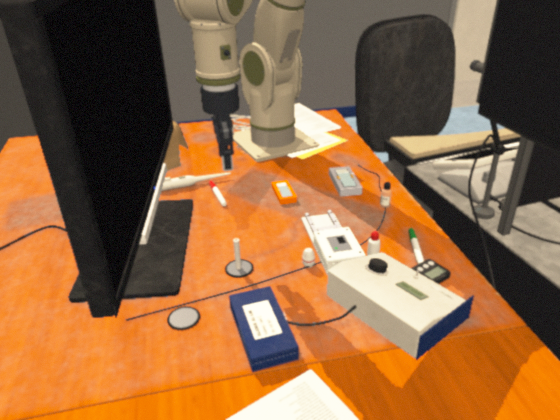

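View pics/top14.png

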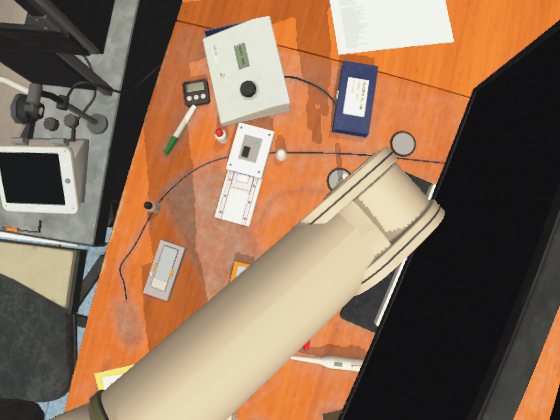

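The post stands upright on its mat at (238,255). The carrier, at top (243,185), is now mostly under the hood. I'll measure the tail position.

```bash
python3 -c "
from h import *
c=load('top14'); im=c['frame'][:,:,::-1]
cv2.imwrite('pics/t14z.png',cv2.resize(im[150:235,200:290],None,fx=7,fy=7,interpolation=cv2.INTER_CUBIC))
X=cloud(c); u=X[...,:2]@U;n=X[...,:2]@N
for a in np.arange(.50,.615,.005):
    m=(u>=a)&(u<a+.005)&(abs(n-.014)<.015); print(round(a*1e3),m.sum(),(np.median(X[...,2][m])*1e3).round(1),end='; ')
"
```

```text
500 26 9.6; 505 26 9.1; 510 27 8.9; 515 27 8.7; 520 25 9.4; 525 26 9.1; 530 25 9.9; 535 27 8.7; 540 26 9.2; 545 26 9.4; 550 26 9.0; 555 27 9.5; 560 25 8.7; 565 27 10.0; 570 27 9.7; 575 34 13.4; 580 28 26.9; 585 28 27.4; 590 27 27.3; 595 27 27.9; 600 28 27.9; 605 26 28.3; 610 33 35.7;
```

View pics/t14z.png

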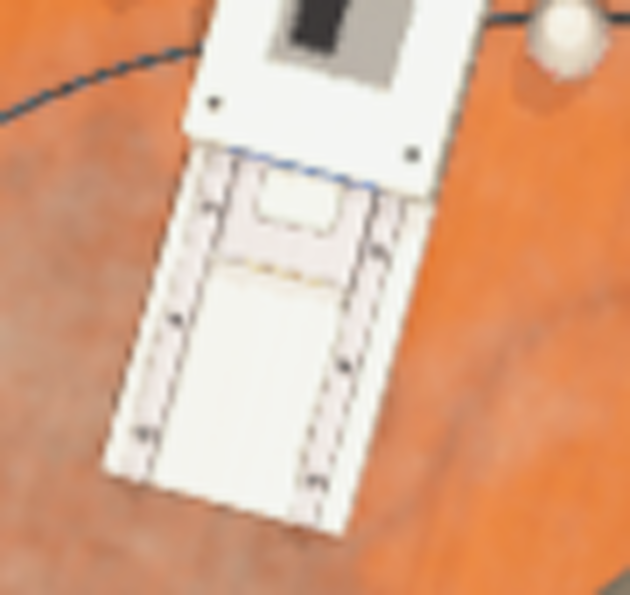

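The tail is at u ≈ 577–578 mm, about 35 mm outside the hood. That is within 18–40 mm and matches the felt stop. Handing in.

```bash
python3 -c "
from h import *
print(arm.close_job()); print(arm.sense()['clock'])"
```

```text
the job is handed in; nothing more can be done
None
the job is handed in; nothing more can be done
```

The carrier is resting against the hidden stop, the post is back on its mat, and the job is handed in at about 25 s of the 58 s allowed.

**Pushing:** I picked the post off the left mat and pushed the carrier in nine short pushes of 3 to 8 mm, drawing the post about 6 mm clear between pushes. Sliding drag was steady at about 3 N. On the last push the wrist load rose from about 3 N to 7–8 N, with the torque going from 0.87 to 1.89 Nm. That puts about 4–5 N on the stop, against the 12 N limit, so I stopped there.

**Last checks:**
- **Carrier:** its tail is about 35 mm outside the hood, within the expected 18–40 mm. That puts the leading face about 65 mm in, within the 60–82 mm range for the stop.
- **Post:** it stands upright near the mat centre and its top is at about 78 mm, as at the start. Nothing is touching it.
- **Bystanders:** the oil bottle and the objective are within 1 mm of where they started in both views. The amber vial I only checked by eye; it looks unmoved.

**Checks that were weaker or disagreed:**
- **Force noise:** single wrist force readings scatter by about 0.6 N, so I relied on the steadier torque signal to find the stop.
- **Mat centre:** an early fit in the side view was off by a few millimetres because of how I cropped it. I refitted it from the side view once the post was off the mat.
- **Carrier on the stop:** it cannot be seen under the hood, so this is inferred from the load rise and the tail position.

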